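# Push a gang of strips home against the shear's back gauge

## Task

Pick up the aluminium straightedge and, with its flat face, push the four loose aluminium strips together along the bed of the bench shear, under the raised blade, until all four butt squarely against the back-gauge stop bar and the bar itself has come up solid on its collars; hold them there for a moment with a firm but light pressure of 10 to 15 N on the bar, never more than 20 N, or its finger-tight collars will slip. Touch the strips only with the straightedge, keep them flat, and leave the rest of the bench undisturbed. Then stand the straightedge back on the bench on its foot, clear of the shear, and leave the strips home against the bar.

Things in the scene. Friction and masses are not known exactly. Their poses are not given: they have to be found in the camera images.
- shear: Bench guillotine shear, bolted down (fixed). Origin on the bench top below the middle of its cutting edge; x axis = feed direction, from the feed bed to the back gauge; z up. The flat steel feed bed is 50 mm above the bench, from x = -250 to 0 mm, y = -140 to 140 mm; only the four strips lie on it.
- shear_gate (a point): Raised blade of the shear: middle of the gap under it, over the cutting edge (shear x = 0, 8 mm above the bed). Hold-down bar and blade beam span x = -29 to 24 mm, 16 mm clear above the bed, top 150 mm above the bench, between side frames at y = 130 to 156 mm both sides, x = -31 to 55, 165 mm high. Raised hand lever: x = 15 to 120, y = -166, up to 415 mm.
- stop_bar: Back-gauge stop bar beyond the blade, steel, 226 mm wide (y), 16 mm thick (x), from 14 to 76 mm above the bench. Origin in the plane of its front face (towards the strips), mid-width, at bench height; axes as the shear's. It slides along x on two guide rods with about 2 N of drag and stays where it is left.
- stop_bar_back (a point): Middle of the stop bar's rear face, 16 mm behind its front face, 45 mm above the bench. Pushed back, this bar comes up solid on two collars locked on its rods. Their setting is not measured; the bar starts 4 to 36 mm short of it, and coming solid is felt as a sharp rise in force. Over 20 N on the bar would make the finger-tight collars slip.
- straightedge_mid (a point): Aluminium L-section straightedge, 0.44 kg, on the bench. Point: middle of its upright web, 30 mm above its underside. Web 10 mm thick (x = -5 to 5), 210 long (y), 60 high; foot 6 thick behind it (x = -35 to -5). x axis points out of the flat pushing face, away from the foot; z up. Grip across the web from above; tips some 10 mm over its underside clear foot and strips.
- strip1: Flat aluminium strip, 155 (x) x 36 (y) x 8 mm, about 120 g, lying loose on the feed bed, number 1 of 4 counted from the shear's -y side. Origin at the centre of its underside; x axis along its length, roughly in the feed direction, so its front end is at x = 77.5 mm and its rear end at x = -77.5 mm. Friction about 0.6: the four together drag some 2 to 4 N as they slide, which the push must overcome besides the load on the stop bar.
- strip2: Flat aluminium strip, 155 (x) x 36 (y) x 8 mm, about 120 g, lying loose on the feed bed, number 2 of 4 counted from the shear's -y side. Origin at the centre of its underside; x axis along its length, roughly in the feed direction, so its front end is at x = 77.5 mm and its rear end at x = -77.5 mm. Friction about 0.6: the four together drag some 2 to 4 N as they slide, which the push must overcome besides the load on the stop bar.
- strip3: Flat aluminium strip, 155 (x) x 36 (y) x 8 mm, about 120 g, lying loose on the feed bed, number 3 of 4 counted from the shear's -y side. Origin at the centre of its underside; x axis along its length, roughly in the feed direction, so its front end is at x = 77.5 mm and its rear end at x = -77.5 mm. Friction about 0.6: the four together drag some 2 to 4 N as they slide, which the push must overcome besides the load on the stop bar.
- strip4: Flat aluminium strip, 155 (x) x 36 (y) x 8 mm, about 120 g, lying loose on the feed bed, number 4 of 4 counted from the shear's -y side. Origin at the centre of its underside; x axis along its length, roughly in the feed direction, so its front end is at x = 77.5 mm and its rear end at x = -77.5 mm. Friction about 0.6: the four together drag some 2 to 4 N as they slide, which the push must overcome besides the load on the stop bar.
- shuttle: Bystander: loose wooden weaving shuttle, boat-shaped, 300 long, 36 wide and high (mm). To be left alone.
- flat_file: Bystander: hand file with a wooden handle, 330 mm long. To be left alone.
- try_square: Bystander: small try square with a wooden stock. To be left alone.
- offcut1: Bystander: short aluminium offcut 45 x 36 x 8 mm, on the bench. To be left alone.
- offcut2: Bystander: short aluminium offcut 60 x 36 x 8 mm, on the bench. To be left alone.
- hammer: Bystander: hammer, 300 mm long or so. To be left alone.
- rivet_tin: Bystander: open round tin, 70 mm across, 50 high. To be left alone.
- brush: Bystander: bench brush, handle and bristles. To be left alone.
Not all that is in view belongs to the job. Leave any green or pink look-alike of the strip2 alone.

How it is judged:
By the outcome, as a careful person would: the job done as asked, in the order asked, and still so for the second after the job is handed in, with the robot touching nothing.
It also fails if it takes over 70 s, if anything falls off the work surface, if the arm or the gripper's body presses on something with over 40 N, if the wrist force passes 120 N, or if a joint passes its speed limit or range.

## Robot

A 7-joint arm with a two-finger parallel gripper is mounted at the origin on the work surface. World frame = base frame: x ahead of the robot, y to its left, z up, the work surface at z = 0. Lengths are in mm, angles in rad, forces in N, time in s.
With the tool pointing down it reaches from about 425 to 875 mm from the base axis. Payload 9.9 kg.
Tool frame: the origin (TCP) lies at the very end of the fingers, on their centre line; the grasp point (between the pads) lies 19 mm behind it; z points along the fingers, y is the direction in which the jaws open and shut (so a half turn about z gives the same grasp; the last joint's range is limited). The gripper opens to 85 mm and grips with 20 to 120 N. Pads are 22 mm wide; open, the fingers measure 114 mm over their backs; the gripper's body (76 mm by 85 mm) begins 54 mm behind the grasp point. The pads swing forward as they close: fully open they stand 13 mm farther back than shut.
Start: joints at [-1.317, 0.576, 0.025, 1.437, -0.015, 1.129, -0.057], TCP at [223.696, 636.859, 231.289] pointing down, gripper open.
Joint ranges: [-2.76, 2.76], [-0.34, 2.15], [-1.52, 1.57], [0.19, 2.46], [-1.09, 4.23], [0.17, 1.99], [-2.82, 2.82]. Speed limits (rad/s): [2.22, 2.22, 3.01, 3.01, 3.14, 3.14, 3.14].

## Interface

Orientations are given as a unit quaternion [x, y, z, w].
In Python, from bench import ctrl, eyes, ticket gives the robot as it stands. The module is installed in compiled form; this text tells all that it offers.
- The arm moves only by the shell command python3 -m creep 'ROWS'. ROWS is JSON, a list of rows, each an object with "offset": the shift along the tool's x, y, z each as a share of 0.3 m, from -1 to 1, a list of three; "turn": the turn, a rotation vector about the tool's x, y, z each as a share of pi/2 rad, from -1 to 1, a list of three; "grip": the opening, from 0 (shut) to 1 (fully open). A call has 1 to 8 rows; each row shifts and turns the pose as measured when the row begins, along the tool's axes as they then stand; what a row does not reach is not made up. A row lasts 1/12 s, in which the tool goes at most 41.7 mm and 7.16 degrees, less where a joint would pass 70% of its speed; a pose out of reach is approached as far as the arm can. A call with a number of a shift or a turn outside -1 to 1 is refused whole. A call with a gripper value outside its range is refused whole. The fingers move at their own pace and stop on an object; the grip force is fixed at half the most. Time passes only in rows, so rows that do not move let the fingers close. It gives the time, the measured TCP pose, the force and the opening at its end, in the units of the state.
- ctrl.state(): the state, without advancing time (a new reading comes with each control period).
- eyes.capture(name): name is "scene" or "side" or "wrist"; returns a dict with "pixels" (420x560x3 uint8, red, green, blue), "K" (3x3 intrinsics, pixels), "world_to_cam" (4x4, takes a point from world to camera coordinates). Camera axes: x right, y up, looking along -z (the intrinsics and any distortion apply to the point x, -y, -z); pixel columns grow to the right and rows downward; lengths in mm; the calibration is good to about 2 mm. The wrist camera is an equidistant fisheye: a pixel r from the principal point sees the ray r / f radians off the axis. A picture is of the moment at which its call begins. There is no depth.
- ticket.job_done(): hands the job in, once; it reports no verdict.
The state is a dict: "t": time; "q": joint angles; "joint_velocities": joint speeds; "effort": joint torques, N m; "ee_pos": TCP position; "orientation": TCP orientation; "contact_force": force on the tool from outside, world axes, zero at the start; "ft_torque": the same for the moment, N m; "gripper_width": finger opening in mm.
Only numpy, scipy, OpenCV 4.12 (cv2) and the standard library are available. Lean on these libraries where they do the work, as an engineer would, in place of code of your own. Each camera call takes 0.05 s, during which the arm holds its last target.

## Working session

There is one attempt and no reset: what is moved stays moved. The work goes in short steps, Python scripts to look and compute and a shell command to move; the robot and the scene stay as the last step left them, time stands still between calls to the robot, and variables do not carry over. Pictures are saved under pics/ and viewed, and the job is handed in when it is done.

```bash
mkdir -p pics; cat > h.py <<'E'
import numpy as np, cv2
from bench import ctrl, eyes, ticket
def cap(n,f):
    d=eyes.capture(n); np.savez('pics/'+f+'.npz',p=d['pixels'],K=d['K'],W=d['world_to_cam'])
    cv2.imwrite('pics/'+f+'.png',d['pixels'][:,:,::-1]); return d
E
python3 - <<'E'
from h import *
print(ctrl.state())
for n in ['scene','side','wrist']:
    d=cap(n,n+'0'); print(n,d['K'],d['world_to_cam'].round(3), {k for k in d})
E
```

```text
{'t': 0.0, 'q': array([-1.31679971,  0.57652301,  0.02485674,  1.43791817, -0.01500793,
        1.12900753, -0.05651078]), 'joint_velocities': array([-5.25704419e-04, -6.49620441e-04,  7.19543494e-04,  2.19016276e-03,
       -5.87229139e-04, -9.63822101e-04, -1.05038429e-05]), 'effort': array([ 7.57559028e-04, -7.65755582e+01,  2.25004569e+00, -2.85978752e+01,
        1.52258651e-02,  1.26135629e-02, -3.80814527e-05]), 'ee_pos': array([223.54789737, 636.41860728, 230.44548277]), 'orientation': array([ 1.68091856e-01,  9.85770982e-01, -8.29943244e-04, -9.73993609e-05]), 'contact_force': array([0.00290761, 0.37047019, 0.56768807]), 'ft_torque': array([-0.00455579,  0.03197792,  0.01130113]), 'gripper_width': 85.34635268151719}
scene [[403.2102466    0.         282.03061343]
 [  0.         403.2102466  207.51132314]
 [  0.           0.           1.        ]] [[-6.240000e-01  7.820000e-01 -1.000000e-03  3.615920e+02]
 [-6.000000e-01 -4.780000e-01  6.410000e-01  2.624570e+02]
 [ 5.010000e-01  4.010000e-01  7.670000e-01 -1.364735e+03]
 [ 0.000000e+00  0.000000e+00  0.000000e+00  1.000000e+00]] {'K', 'world_to_cam', 'pixels'}
side [[475.81734715   0.         286.38512861]
 [  0.         475.81734715 210.28607187]
 [  0.           0.           1.        ]] [[-9.310000e-01  3.640000e-01  2.100000e-02  4.880600e+02]
 [-1.940000e-01 -5.420000e-01  8.180000e-01  2.742200e+01]
 [ 3.090000e-01  7.570000e-01  5.750000e-01 -1.498286e+03]
 [ 0.000000e+00  0.000000e+00  0.000000e+00  1.000000e+00]] {'K', 'world_to_cam', 'pixels'}
wrist [[325.1922621   0.        277.8297885]
 [  0.        325.1922621 213.1012666]
 [  0.          0.          1.       ]] [[ 3.31000e-01  9.43000e-01 -1.00000e-03 -6.74327e+02]
 [-9.08000e-01  3.19000e-01 -2.71000e-01  3.54860e+01]
 [-2.55000e-01  9.10000e-02  9.63000e-01 -3.79156e+02]
 [ 0.00000e+00  0.00000e+00  0.00000e+00  1.00000e+00]] {'K', 'world_to_cam', 'pixels'}
```

View pics/scene0.png

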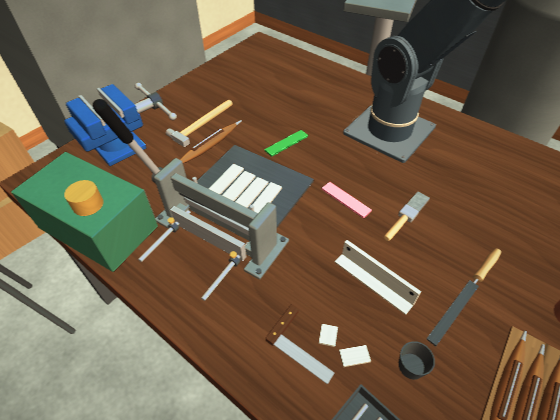

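View pics/side0.png

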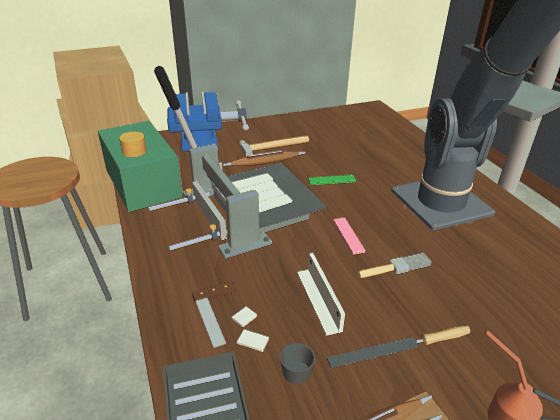

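View pics/wrist0.png

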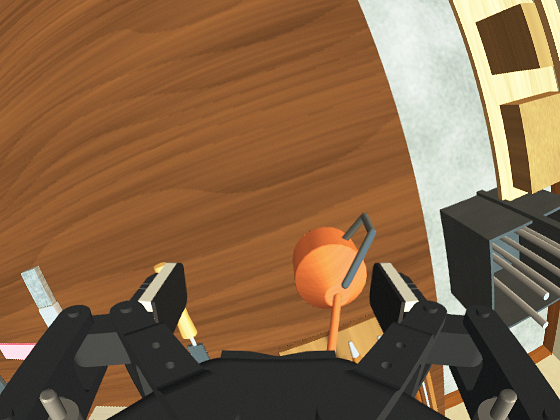

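```bash
cat >> h.py <<'E'
def load(f):
    z=np.load('pics/'+f+'.npz'); return z['p'],z['K'],z['W']
def ray(f,uv):
    p,K,W=load(f); R=W[:3,:3]; c=-R.T@W[:3,3]
    x=(uv[0]-K[0,2])/K[0,0]; y=(uv[1]-K[1,2])/K[1,1]
    if f.startswith('wrist'):
        r=np.hypot(x,y); v=np.array([np.sin(r)*x/r,-np.sin(r)*y/r,-np.cos(r)])
    else: v=np.array([x,-y,-1.])
    d=R.T@v; return c,d/np.linalg.norm(d)
def onz(f,uv,z):
    c,d=ray(f,uv); return c+d*(z-c[2])/d[2]
def tri(f1,a,f2,b):
    c1,d1=ray(f1,a);c2,d2=ray(f2,b)
    s=np.linalg.lstsq(np.stack([d1,-d2],1),c2-c1,rcond=None)[0]
    p,q=c1+s[0]*d1,c2+s[1]*d2; return (p+q)/2,np.linalg.norm(p-q)
def proj(f,P):
    p,K,W=load(f); c=W[:3,:3]@np.asarray(P,float)+W[:3,3]; x,y,z=c[0],-c[1],-c[2]
    if f.startswith('wrist'):
        r=np.hypot(x,y); t=np.arctan2(r,z); return np.array([K[0,2]+K[0,0]*t*x/r,K[1,2]+K[1,1]*t*y/r])
    return np.array([K[0,2]+K[0,0]*x/z,K[1,2]+K[1,1]*y/z])
def crop(f,x0,y0,w,h,s,out):
    p=load(f)[0][y0:y0+h,x0:x0+w,::-1]; im=cv2.resize(p,None,fx=s,fy=s,interpolation=cv2.INTER_CUBIC)
    for i in range(0,w,20):
        cv2.line(im,(i*s,0),(i*s,6),(0,0,255),1); cv2.putText(im,str(x0+i),(i*s,16),0,.35,(0,0,255),1)
    for i in range(0,h,20):
        cv2.line(im,(0,i*s),(6,i*s),(0,0,255),1); cv2.putText(im,str(y0+i),(8,i*s+4),0,.35,(0,0,255),1)
    cv2.imwrite('pics/'+out+'.png',im)
E
python3 - <<'E'
from h import *
crop('scene0',140,130,190,150,4,'c1'); crop('side0',170,130,160,130,5,'c2')
crop('scene0',320,230,110,90,7,'c3'); crop('side0',285,240,80,110,5,'c4')
E
```

```text
(no output)
```

View pics/c1.png

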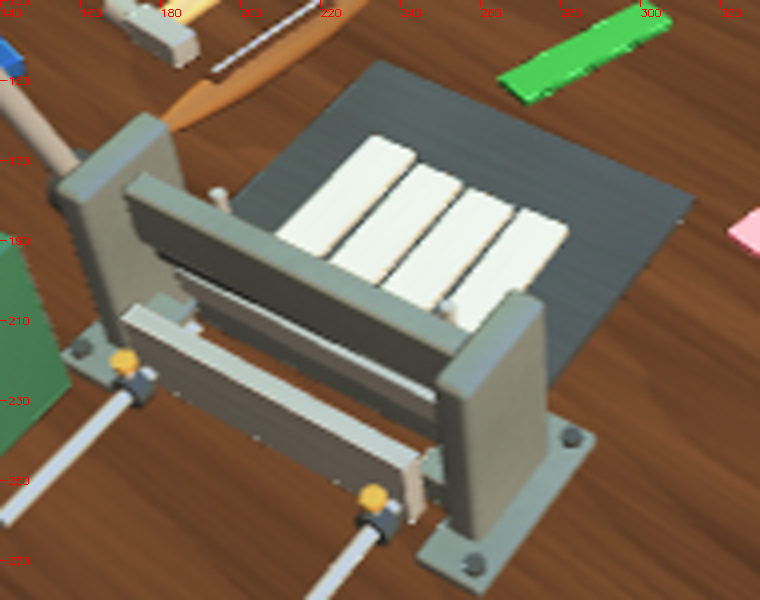

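View pics/c2.png

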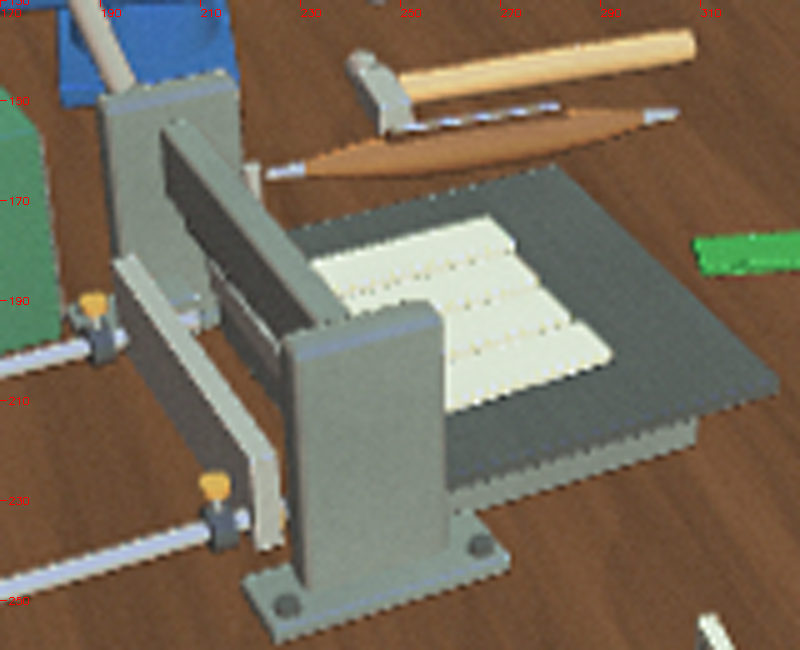

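View pics/c3.png

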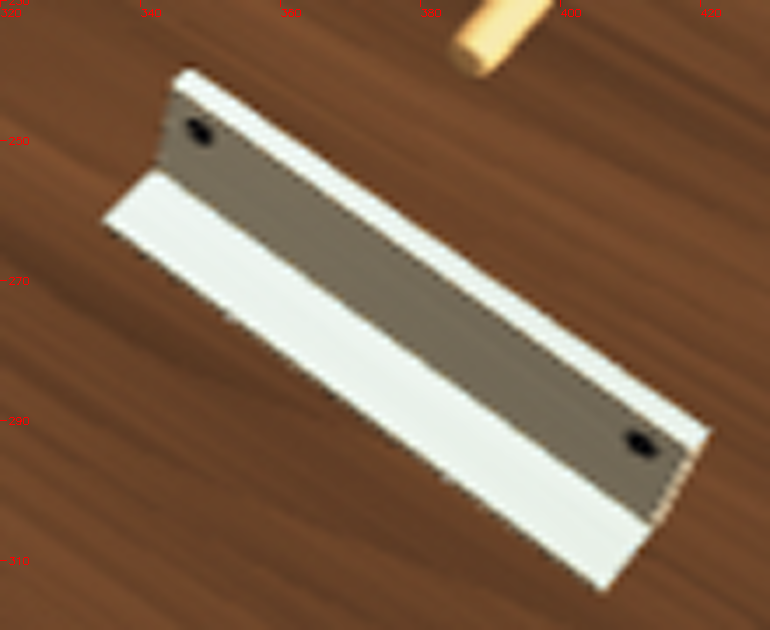

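View pics/c4.png

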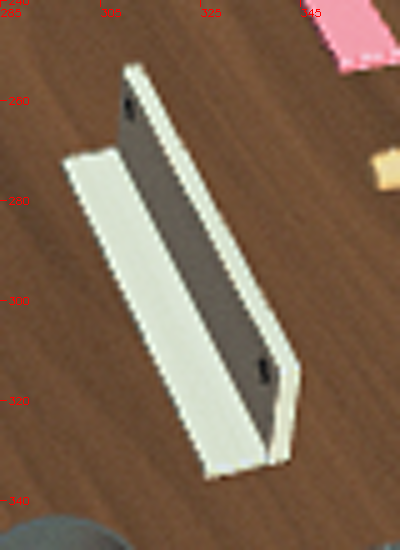

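```bash
python3 - <<'E'
from h import *
np.set_printoptions(precision=1,suppress=True)
A=lambda x,y:(140+x/4,130+y/4)
B=lambda x,y:(170+x/5,130+y/5)
C=lambda x,y:(320+x/7,230+y/7)
D=lambda x,y:(285+x/5,240+y/5)
print('bed'); P=[]
for a,b in [((378,60),(555,167)),((693,200),(777,380))]:
    print(onz('scene0',A(*a),50),onz('side0',B(*b),50),tri('scene0',A(*a),'side0',B(*b)))
print('bar')
for a in [(122,320),(140,304),(422,457),(405,465)]: print(onz('scene0',A(*a),76))
for a in [(115,262),(130,255),(273,455),(253,465)]: print('side',onz('side0',B(*a),76))
print('strips')
for a in [(375,135),(415,155),(420,163),(462,188),(470,188),(515,210),(522,210),(567,232)]: print(onz('scene0',A(*a),58))
for a in [(490,215),(515,245),(520,258),(537,282),(610,355)]: print('side',onz('side0',B(*a),58))
print('edge')
for a,b in [((190,70),(140,63)),((710,432),(300,370)),((176,90),(122,75)),((688,455),(280,375))]: print(onz('scene0',C(*a),60),onz('side0',D(*b),60),tri('scene0',C(*a),'side0',D(*b)))
for a,b in [((103,222),(63,165)),((602,588),(208,475))]: print(onz('scene0',C(*a),6),onz('side0',D(*b),6),tri('scene0',C(*a),'side0',D(*b)))
E
```

```text
bed
[ 420.5 -314.2   50. ] [ 422.5 -311.7   50. ] (array([ 420.8, -314.5,   48.9]), np.float64(1.7476572556147087))
[390.5 -37.5  50. ] [389.8 -36.4  50. ] (array([388.9, -38.4,  48.3]), np.float64(0.32281685575902885))
bar
[ 728.5 -249.8   76. ]
[ 712.1 -250.9   76. ]
[687.6 -26.5  76. ]
[698.3 -30.6  76. ]
side [ 727.5 -248.6   76. ]
side [ 717.4 -253.4   76. ]
side [690.6 -29.4  76. ]
side [702.8 -24.4  76. ]
strips
[ 488.3 -253.2   58. ]
[ 485.5 -216.4   58. ]
[ 489.3 -208.2   58. ]
[ 489.4 -168.2   58. ]
[ 485.9 -163.7   58. ]
[ 482.5 -125.1   58. ]
[ 479.4 -121.3   58. ]
[476.1 -83.6  58. ]
side [ 488.4 -254.7   58. ]
side [ 485.9 -215.2   58. ]
side [ 488.3 -199.7   58. ]
side [ 488.1 -170.3   58. ]
side [475.9 -82.   58. ]
edge
[513.4 153.7  60. ] [513.7 152.5  60. ] (array([514.6, 154.3,  61.7]), np.float64(0.1279751210698994))
[529.4 361.8  60. ] [532.  362.9  60. ] (array([530.6, 362. ,  59.8]), np.float64(2.280093898027115))
[523.7 154.6  60. ] [525.9 157.8  60. ] (array([523.3, 154.1,  57.3]), np.float64(2.2748688300614432))
[541.3 360.   60. ] [541.4 362.4  60. ] (array([539.7, 360. ,  57. ]), np.float64(0.43915588698098895))
[553.4 150.1   6. ] [554.3 154.7   6. ] (array([551.1, 148.8,   0.6]), np.float64(1.492424439466893))
[568.8 357.9   6. ] [570.7 360.9   6. ] (array([568.2, 358. ,   2.9]), np.float64(2.1563902898072067))
```

```bash
python3 -m creep '[{"offset":[0,0,-0.13],"turn":[0,0,0],"grip":1},{"offset":[-0.114,-0.071,0],"turn":[0,0,0],"grip":1},{"offset":[-0.114,-0.071,0],"turn":[0,0,0],"grip":1},{"offset":[-0.114,-0.071,0],"turn":[0,0,0],"grip":1},{"offset":[-0.114,-0.071,0],"turn":[0,0,0],"grip":1},{"offset":[-0.114,-0.071,0],"turn":[0,0,-0.075],"grip":1}]'
python3 -c "
from h import *
print(ctrl.state())"
```

```text
t: 0.65
ee_pos: [343.2, 484.1, 267.7]
orientation: [0.101, 0.995, -0.001, -0.003]
contact_force: [0.6, -0.2, -0.0]
gripper_width: 85.6
{'t': 0.65, 'q': array([-1.03659371,  0.42531129,  0.00990984,  1.60342167, -0.01005753,
        1.11733229,  0.34468802]), 'joint_velocities': array([ 0.97475238, -0.22119816, -0.30072975,  0.37599625,  0.15794688,
       -0.15369358,  2.21962972]), 'effort': array([-10.33218563, -64.94006395,   1.85281333, -28.65142643,
        -0.73054891,   0.53089377,  -6.82009444]), 'ee_pos': array([343.21323503, 484.08520825, 267.67110037]), 'orientation': array([ 1.01313750e-01,  9.94848972e-01, -9.45620877e-04, -3.18626680e-03]), 'contact_force': array([ 0.56419099, -0.2395741 , -0.03091884]), 'ft_torque': array([ 0.04384892, -0.11229356, -0.00569629]), 'gripper_width': 85.56256339209283}
```

```bash
cat >> h.py <<'E'
from scipy.spatial.transform import Rotation as Rn
def need(pos,psi,n=None):
    s=ctrl.state(); R=Rn.from_quat(s['orientation']).as_matrix()
    y=np.array([np.cos(np.radians(psi)),np.sin(np.radians(psi)),0]); z=np.array([0,0,-1.]); x=np.cross(y,z)
    Rt=np.stack([x,y,z],1)
    d=R.T@(np.array(pos)-s['ee_pos']); rv=Rn.from_matrix(R.T@Rt).as_rotvec()
    print('t %.2f'%s['t'],'pos',s['ee_pos'].round(1),'psi %.2f'%np.degrees(np.arctan2(R[1,1],R[0,1])),'tiltz',R[:,2].round(4),'F',s['contact_force'].round(1),'M',s['ft_torque'].round(2),'w %.1f'%s['gripper_width'],'q7 %.2f'%s['q'][6])
    print('need mm',d.round(1),'share',(d/300).round(4),'deg',np.degrees(rv).round(2),'turn share',(rv/(np.pi/2)).round(4))
E
python3 -m creep '[{"offset":[-0.06,-0.06,0],"turn":[0,0,-0.078],"grip":1},{"offset":[0,0,0],"turn":[0,0,-0.078],"grip":1},{"offset":[0,0,0],"turn":[0,0,-0.078],"grip":1},{"offset":[0,0,0],"turn":[0,0,-0.078],"grip":1},{"offset":[0,0,0],"turn":[0,0,-0.078],"grip":1},{"offset":[0,0,0],"turn":[0,0,-0.078],"grip":1},{"offset":[0,0,0],"turn":[0,0,-0.078],"grip":1},{"offset":[0,0,0],"turn":[0,0,-0.078],"grip":1}]'
python3 -c "
from h import *
need([526.5,258,180],175.35)"
```

```text
t: 1.32
ee_pos: [368.0, 448.0, 267.0]
orientation: [-0.387, 0.922, -0.004, -0.003]
contact_force: [-0.2, -0.7, -0.4]
gripper_width: 85.7
t 1.32 pos [368. 448. 267.] psi 135.57 tiltz [-0.0027 -0.0091 -1.    ] F [-0.2 -0.7 -0.4] M [-0.01 -0.01  0.08] w 85.7 q7 1.30
need mm [  24.  -245.8   88.3] share [ 0.08   -0.8194  0.2944] deg [ -0.08  -0.55 -39.78] turn share [-0.0008 -0.0061 -0.442 ]
```

```bash

python3 -m creep '[{"offset":[0.01,-0.12,0],"turn":[0,0,0],"grip":1},{"offset":[0.01,-0.12,0],"turn":[0,0,0],"grip":1},{"offset":[0.01,-0.12,0.0],"turn":[0,0,0],"grip":1},{"offset":[0.01,-0.12,0.0],"turn":[0,0,-0.07],"grip":1},{"offset":[0,-0.08,0],"turn":[0,0,-0.078],"grip":1},{"offset":[0,-0.04,0],"turn":[0,0,-0.078],"grip":1},{"offset":[0,0,0],"turn":[0,0,-0.078],"grip":1},{"offset":[0,0,0],"turn":[0,0,-0.05],"grip":1}]'
python3 -c "
from h import *
need([526.5,258,180],175.35)"
```

```text
t: 1.98
ee_pos: [496.8, 312.3, 265.0]
orientation: [-0.639, 0.769, -0.002, -0.006]
contact_force: [0.0, -0.6, -0.3]
gripper_width: 85.5
t 1.98 pos [496.8 312.3 265. ] psi 169.39 tiltz [-0.0063 -0.0112 -0.9999] F [ 0.  -0.6 -0.3] M [0.06 0.03 0.02] w 85.5 q7 2.17
need mm [ 46.8 -39.5  85.4] share [ 0.1561 -0.1317  0.2847] deg [ 0.28 -0.69 -5.96] turn share [ 0.0031 -0.0076 -0.0662]
```

```bash

python3 -m creep '[{"offset":[0.08,-0.07,0.05],"turn":[0.003,-0.008,-0.062],"grip":1},{"offset":[0.08,-0.06,0.08],"turn":[0,0,0],"grip":1},{"offset":[0,0,0.1],"turn":[0,0,0],"grip":1},{"offset":[0,0,0.04],"turn":[0,0,0],"grip":1},{"offset":[0,0,0],"turn":[0,0,0],"grip":1}]'
python3 -c "
from h import *
cap('wrist','wrist1');cap('scene','scene1');cap('side','side1')
need([526.5,258,180],175.35)
P=lambda x,y,z:np.array([526.5,258,0])+np.array([-.9967*x-.081*y,.081*x-.9967*y,z])
for c in [(5,105,60),(5,-105,60),(-5,105,60),(-5,-105,60),(-35,105,6),(-35,-105,6)]: print(P(*c).round(0),proj('wrist1',P(*c)).round(1))
"
```

```text
t: 2.4
ee_pos: [531.8, 256.1, 181.6]
orientation: [-0.679, 0.734, 0.0, 0.002]
contact_force: [-0.3, -0.8, -0.0]
gripper_width: 85.3
t 2.55 pos [532.3 258.7 184.8] psi 175.67 tiltz [ 0.0059  0.0056 -1.    ] F [ 0.3 -0.7  0.9] M [-0.   -0.    0.03] w 85.4 q7 2.35
need mm [1.1 5.8 4.7] share [0.0038 0.0193 0.0158] deg [-0.31  0.35  0.32] turn share [-0.0035  0.0039  0.0036]
[513. 154.  60.] [291.8  81. ]
[530. 363.  60.] [288.7 313.2]
[523. 153.  60.] [279.3  80.8]
[540. 362.  60.] [278.3 313.2]
[553. 151.   6.] [248.   88.1]
[570. 360.   6.] [251.4 286.2]
```

View pics/wrist1.png

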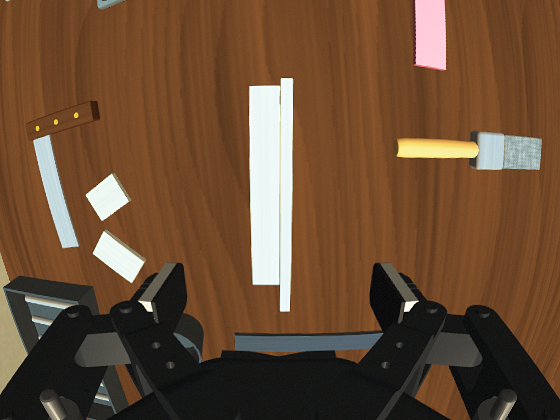

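View pics/scene1.png

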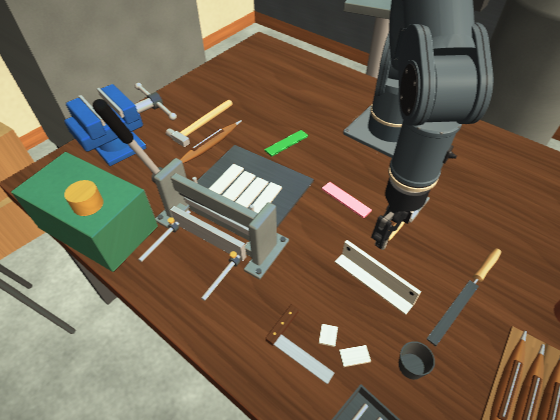

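```bash

python3 -m creep '[{"offset":[0.004,0.019,0.06],"turn":[-0.0035,0.004,0.0036],"grip":1},{"offset":[0,0,0.12],"turn":[0,0,0],"grip":1},{"offset":[0,0,0.12],"turn":[0,0,0],"grip":1},{"offset":[0,0,0.08],"turn":[0,0,0],"grip":1},{"offset":[0,0,0.06],"turn":[0,0,0],"grip":1},{"offset":[0,0,0.0],"turn":[0,0,0],"grip":1}]'
python3 -c "
from h import *
need([526.5,258,12],175.35)
"
```

```text
t: 3.05
ee_pos: [532.4, 267.7, 59.3]
orientation: [-0.68, 0.734, -0.002, 0.01]
contact_force: [-0.1, 0.5, 0.2]
gripper_width: 85.6
t 3.05 pos [532.4 267.7  59.3] psi 175.62 tiltz [ 0.0175  0.0117 -0.9998] F [-0.1  0.5  0.2] M [-0.03  0.09  0.01] w 85.6 q7 2.26
need mm [10.7  5.9 47. ] share [0.0356 0.0198 0.1568] deg [-0.95  0.75  0.28] turn share [-0.0105  0.0083  0.0031]
```

```bash

python3 -m creep '[{"offset":[0.036,0.02,0.02],"turn":[-0.01,0.008,0.003],"grip":1},{"offset":[0,0,0.04],"turn":[0,0,0],"grip":1},{"offset":[0,0,0.04],"turn":[0,0,0],"grip":1},{"offset":[0,0,0.0],"turn":[0,0,0],"grip":1}]'
python3 -c "
from h import *
need([526.5,258,12],175.35)
"
```

```text
t: 3.38
ee_pos: [527.5, 259.5, 31.8]
orientation: [-0.678, 0.735, -0.001, 0.003]
contact_force: [0.1, -0.8, -0.7]
gripper_width: 85.5
t 3.38 pos [527.5 259.5  31.8] psi 175.43 tiltz [ 0.0056  0.003  -1.    ] F [ 0.1 -0.8 -0.7] M [-0.07  0.05 -0.02] w 85.5 q7 2.25
need mm [ 1.7  1.  19.8] share [0.0056 0.0032 0.066 ] deg [-0.31  0.2   0.08] turn share [-0.0034  0.0022  0.0008]
```

```bash

python3 -m creep '[{"offset":[0.006,0.003,0.035],"turn":[-0.0034,0.002,0.0008],"grip":1},{"offset":[0,0,0.025],"turn":[0,0,0],"grip":1},{"offset":[0,0,0.0],"turn":[0,0,0],"grip":1}]'
python3 -c "
from h import *
cap('side','side2'); crop('side2',270,200,110,150,4,'c5'); need([526.5,258,12],175.35)
"
```

```text
t: 3.63
ee_pos: [527.5, 258.3, 13.4]
orientation: [-0.678, 0.735, -0.0, 0.001]
contact_force: [-1.5, -0.4, 0.2]
gripper_width: 85.2
t 3.68 pos [527.6 258.2  13.8] psi 175.32 tiltz [ 0.0021  0.0014 -1.    ] F [ 0.  -0.3 -0.7] M [ 0.03 -0.01  0.02] w 85.6 q7 2.24
need mm [0.3 1.1 1.8] share [0.0011 0.0037 0.0061] deg [-0.11  0.09 -0.03] turn share [-0.0012  0.001  -0.0003]
```

View pics/c5.png

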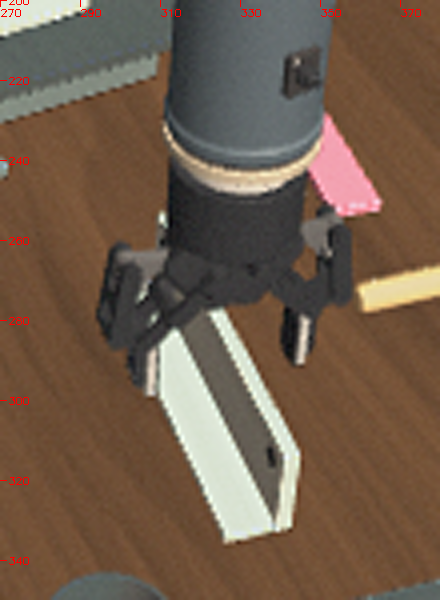

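```bash

python3 -m creep '[{"offset":[0,0.003,0.006],"turn":[0,0,0],"grip":0.5},{"offset":[0,0,0.0],"turn":[0,0,0],"grip":0},{"offset":[0,0,0.0],"turn":[0,0,0],"grip":0},{"offset":[0,0,0.0],"turn":[0,0,0],"grip":0},{"offset":[0,0,0.0],"turn":[0,0,0],"grip":0},{"offset":[0,0,0.0],"turn":[0,0,0],"grip":0},{"offset":[0,0,0.0],"turn":[0,0,0],"grip":0}]'
python3 -c "
from h import *
need([526.5,258,12],175.35)
"
```

```text
t: 4.27
ee_pos: [527.2, 258.8, 13.0]
orientation: [-0.678, 0.735, -0.0, 0.002]
contact_force: [0.4, -0.2, 0.5]
gripper_width: 8.8
t 4.27 pos [527.2 258.8  13. ] psi 175.32 tiltz [ 0.0034  0.0022 -1.    ] F [ 0.4 -0.2  0.5] M [0.03 0.11 0.01] w 8.8 q7 2.24
need mm [0.9 0.6 1. ] share [0.0028 0.002  0.0034] deg [-0.18  0.14 -0.03] turn share [-0.002   0.0016 -0.0003]
```

```bash

python3 -m creep '[{"offset":[0,0,-0.03],"turn":[0,0,0],"grip":0},{"offset":[0,0,-0.06],"turn":[0,0,0],"grip":0},{"offset":[0,0,-0.1],"turn":[0,0,0],"grip":0},{"offset":[0,0,-0.12],"turn":[0,0,0],"grip":0},{"offset":[0,0,-0.12],"turn":[0,0,0],"grip":0},{"offset":[0,0,-0.12],"turn":[0,0,0],"grip":0},{"offset":[0,0,-0.12],"turn":[0,0,0.05],"grip":0},{"offset":[0,0,-0.1],"turn":[0,0,0.078],"grip":0}]'
python3 -c "
from h import *
need([470,-169,230],6.5)
"
```

```text
t: 4.93
ee_pos: [520.2, 254.6, 247.4]
orientation: [-0.601, 0.799, 0.002, -0.009]
contact_force: [1.4, 0.0, -5.5]
gripper_width: 9.7
t 4.93 pos [520.2 254.6 247.4] psi 163.83 tiltz [-0.0169 -0.007  -0.9998] F [ 1.4  0.  -5.5] M [ 0.11 -0.17 -0.04] w 9.7 q7 2.19
need mm [420.6 -70.   21.2] share [ 1.4021 -0.2334  0.0706] deg [ -0.68  -1.3  157.32] turn share [-0.0075 -0.0145  1.7481]
```

Lifted (weight about 5 N). Turning now, then traversing.

```bash

python3 -m creep '[{"offset":[0,0,0],"turn":[0,0,0.078],"grip":0},{"offset":[0,0,0],"turn":[0,0,0.078],"grip":0},{"offset":[0,0,0],"turn":[0,0,0.078],"grip":0},{"offset":[0,0,0],"turn":[0,0,0.078],"grip":0},{"offset":[0,0,0],"turn":[0,0,0.078],"grip":0},{"offset":[0,0,0],"turn":[0,0,0.078],"grip":0},{"offset":[0,0,0],"turn":[0,0,0.078],"grip":0},{"offset":[0,0,0],"turn":[0,0,0.078],"grip":0}]'
python3 -m creep '[{"offset":[0,0,0],"turn":[0,0,0.078],"grip":0},{"offset":[0,0,0],"turn":[0,0,0.078],"grip":0},{"offset":[0,0,0],"turn":[0,0,0.078],"grip":0},{"offset":[0,0,0],"turn":[0,0,0.078],"grip":0},{"offset":[0,0,0],"turn":[0,0,0.078],"grip":0},{"offset":[0,0,0],"turn":[0,0,0.078],"grip":0},{"offset":[0,0,0],"turn":[0,0,0.078],"grip":0},{"offset":[0,0,0],"turn":[0,0,0.078],"grip":0}]'
python3 -c "
from h import *
need([470,-169,230],6.5)
"
```

```text
t: 5.6
ee_pos: [519.0, 254.8, 260.5]
orientation: [-0.142, 0.99, 0.001, -0.004]
contact_force: [-0.4, -0.4, -4.6]
gripper_width: 9.2
t: 6.27
ee_pos: [513.0, 253.5, 261.7]
orientation: [0.35, 0.937, -0.003, -0.008]
contact_force: [0.7, -0.0, -4.2]
gripper_width: 9.3
t 6.27 pos [513.  253.5 261.7] psi 49.08 tiltz [-1.690e-02  9.000e-04 -9.999e-01] F [ 0.7 -0.  -4.2] M [ 0.01 -0.04  0.01] w 9.3 q7 0.42
need mm [-244.7 -347.1   32.1] share [-0.8157 -1.1569  0.107 ] deg [-0.86 -0.51 42.57] turn share [-0.0095 -0.0056  0.473 ]
```

```bash

python3 -m creep '[{"offset":[0,0,0],"turn":[-0.009,-0.005,0.078],"grip":0},{"offset":[0,0,0],"turn":[0,0,0.078],"grip":0},{"offset":[0,0,0],"turn":[0,0,0.078],"grip":0},{"offset":[0,0,0],"turn":[0,0,0.078],"grip":0},{"offset":[0,0,0],"turn":[0,0,0.065],"grip":0},{"offset":[0,0,0],"turn":[0,0,0.03],"grip":0},{"offset":[0,0,0],"turn":[0,0,0],"grip":0}]'
python3 -c "
from h import *
need([470,-169,230],6.5)
"
```

```text
t: 6.85
ee_pos: [507.5, 253.3, 262.5]
orientation: [0.635, 0.772, -0.0, -0.006]
contact_force: [0.4, 0.6, -4.5]
gripper_width: 9.1
t 6.85 pos [507.5 253.3 262.5] psi 11.14 tiltz [-0.0097  0.0072 -0.9999] F [ 0.4  0.6 -4.5] M [-0.03 -0.06 -0.01] w 9.1 q7 -0.17
need mm [-407.4 -118.1   29.9] share [-1.358  -0.3938  0.0995] deg [-0.49 -0.49  4.64] turn share [-0.0054 -0.0055  0.0516]
```

```bash

python3 -m creep '[{"offset":[-0.06,-0.017,0],"turn":[-0.005,-0.005,0.05],"grip":0},{"offset":[-0.12,-0.024,0],"turn":[0,0,0],"grip":0},{"offset":[-0.12,-0.024,0],"turn":[0,0,0],"grip":0},{"offset":[-0.12,-0.024,0],"turn":[0,0,0],"grip":0},{"offset":[-0.12,-0.024,0],"turn":[0,0,0],"grip":0},{"offset":[-0.12,-0.024,0],"turn":[0,0,0],"grip":0},{"offset":[-0.12,-0.024,0],"turn":[0,0,0],"grip":0},{"offset":[-0.12,-0.024,0],"turn":[0,0,0],"grip":0}]'
python3 -c "
from h import *
need([470,-169,230],6.5)
"
```

```text
t: 7.52
ee_pos: [483.3, -19.4, 261.0]
orientation: [0.652, 0.759, 0.002, -0.004]
contact_force: [0.7, -1.3, -4.8]
gripper_width: 9.4
t 7.52 pos [483.3 -19.4 261. ] psi 8.67 tiltz [-0.0048  0.0082 -1.    ] F [ 0.7 -1.3 -4.8] M [-0.02 -0.16 -0.02] w 9.4 q7 0.28
need mm [-146.1  -35.6   29.8] share [-0.487  -0.1188  0.0995] deg [-0.21 -0.5   2.17] turn share [-0.0023 -0.0056  0.0241]
```

```bash

python3 -m creep '[{"offset":[-0.12,-0.03,0],"turn":[-0.002,-0.005,0.024],"grip":0},{"offset":[-0.12,-0.03,0],"turn":[0,0,0],"grip":0},{"offset":[-0.11,-0.03,0.02],"turn":[0,0,0],"grip":0},{"offset":[-0.07,-0.015,0.06],"turn":[0,0,0],"grip":0},{"offset":[0,0,0.1],"turn":[0,0,0],"grip":0},{"offset":[0,0,0.1],"turn":[0,0,0],"grip":0},{"offset":[0,0,0.04],"turn":[0,0,0],"grip":0},{"offset":[0,0,0],"turn":[0,0,0],"grip":0}]'
python3 -c "
from h import *
need([464.4,-168.3,150],6.5)
cap('scene','scene3');cap('side','side3');cap('wrist','wrist3')
need([464.4,-168.3,150],6.5)
crop('scene3',140,90,190,150,4,'c6'); crop('side3',170,80,160,130,5,'c7')
"
```

```text
t: 8.18
ee_pos: [463.4, -165.4, 165.9]
orientation: [0.665, 0.747, 0.003, 0.003]
contact_force: [0.2, 0.4, -3.9]
gripper_width: 9.3
t 8.18 pos [ 463.4 -165.4  165.9] psi 6.70 tiltz [ 7.6e-03  1.0e-04 -1.0e+00] F [ 0.2  0.4 -3.9] M [-0.01  0.04  0.02] w 9.3 q7 0.66
need mm [-3.   0.5 15.9] share [-0.01    0.0018  0.0531] deg [0.44 0.05 0.2 ] turn share [0.0048 0.0005 0.0022]
t 8.33 pos [ 465.2 -165.6  168.7] psi 6.69 tiltz [ 0.0119 -0.001  -0.9999] F [ 0.5  0.3 -3.8] M [-0.02 -0.05 -0.01] w 9.6 q7 0.66
need mm [-2.6 -1.4 18.6] share [-0.0085 -0.0045  0.0622] deg [0.67 0.14 0.19] turn share [0.0074 0.0015 0.0021]
```

View pics/wrist3.png

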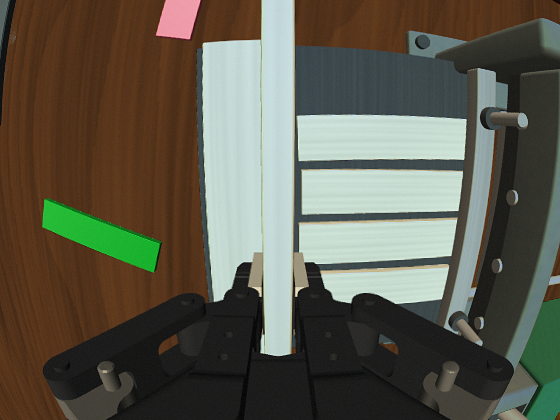

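View pics/c6.png

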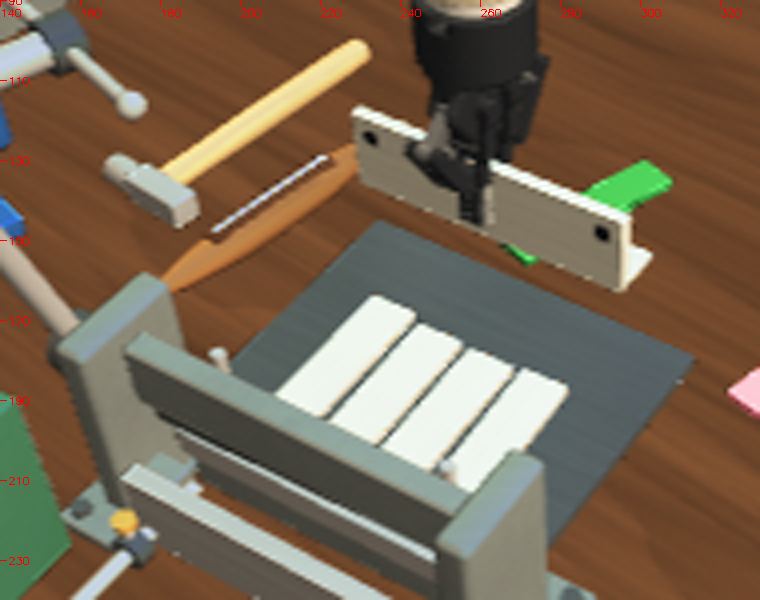

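View pics/c7.png

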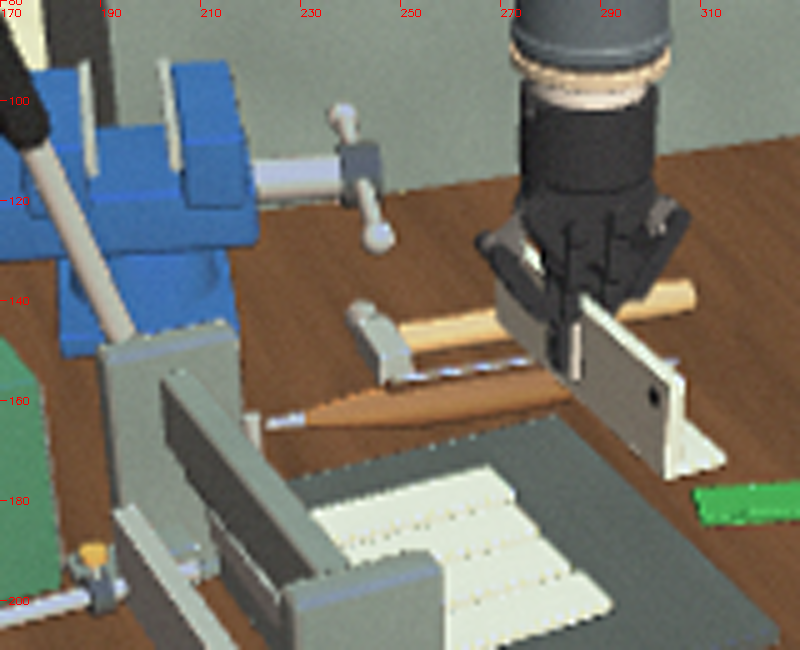

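```bash
python3 - <<'E'
from h import *
crop('wrist3',190,30,130,120,5,'c8'); crop('wrist3',190,150,130,120,5,'c9')
A=lambda x,y:(140+x/4,90+y/4)
B=lambda x,y:(170+x/5,80+y/5)
for a in [(362,183),(622,290)]: print(onz('scene3',A(*a),154.5))
for a in [(352,108),(630,212)]: print(onz('scene3',A(*a),214.5))
E
```

```text
[ 480.84173883 -260.14689913  154.5       ]
[453.50009667 -56.03208752 154.5       ]
[ 478.00982432 -263.7489728   214.5       ]
[445.93365757 -57.44913605 214.5       ]
```

View pics/c8.png

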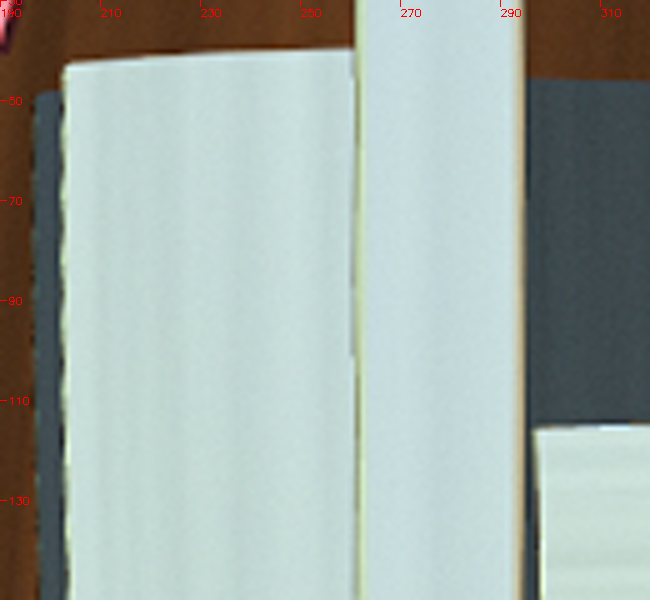

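View pics/c9.png

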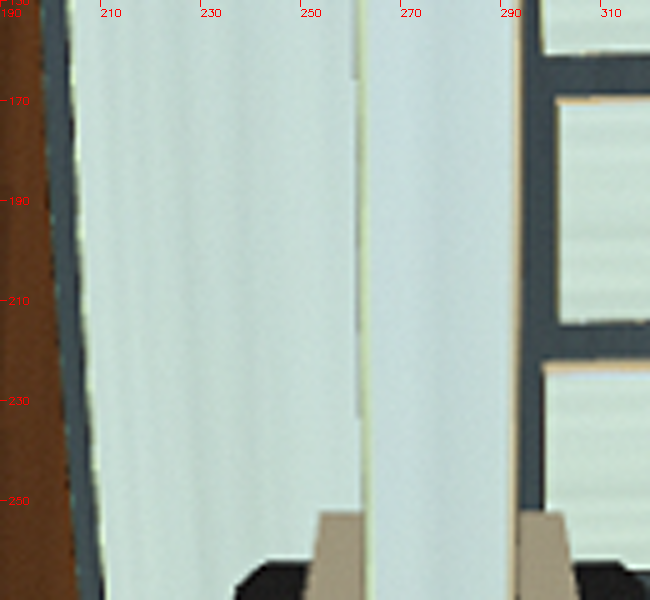

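```bash
python3 - <<'E'
from h import *
np.set_printoptions(precision=1,suppress=True)
def ln(pts,z):
    P=np.array([onz('wrist3',p,z)[:2] for p in pts]); k=np.polyfit(P[:,1],P[:,0],1)
    print(P.tolist(),'yaw %.2f'%-np.degrees(np.arctan(k[0])),'res',P[:,0]-np.polyval(k,P[:,1]))
ln([(197,50),(198,130),(198.4,160),(205.6,268)],50)
ln([(203,44),(204.4,148),(204.4,170),(210.6,268)],168.3-7)
ln([(295.4,32),(294.6,148),(294.4,160),(292.8,246)],168.3+47)
# scene lines by edges: bed rear edge, bar top front edge
im=cv2.imread('pics/scene0.png'); g=cv2.cvtColor(im,cv2.COLOR_BGR2GRAY).astype(float)
def edgefit(f,a,b,z,n=40,sp=4,rng=(0.05,0.95)):
    g=cv2.GaussianBlur(cv2.cvtColor(load(f)[0],cv2.COLOR_RGB2GRAY),(0,0),.7).astype(np.float32)
    a=np.array(a,float);b=np.array(b,float);d=(b-a)/np.linalg.norm(b-a);nn=np.array([-d[1],d[0]])
    o=np.arange(-sp,sp+.01,.1);pts=[]
    for t in np.linspace(*rng,n):
        c=a+t*(b-a)+o[:,None]*nn; v=cv2.remap(g,c[:,0].astype(np.float32)[None],c[:,1].astype(np.float32)[None],cv2.INTER_CUBIC)[0]
        w=np.abs(np.gradient(v)); w[w<0.5*w.max()]=0
        k=np.argmax(w); m=np.abs(o-o[k])<1; pts.append(c[0]+nn*(o[m]@w[m]/w[m].sum()-o[0]))
    pts=np.array(pts); P=np.array([onz(f,p,z)[:2] for p in pts])
    vx,vy,x0,y0=cv2.fitLine(P.astype(np.float32),cv2.DIST_HUBER,0,.01,.01).ravel()
    if vy<0: vx,vy=-vx,-vy
    r=(P-[x0,y0])@[-vy,vx]; print(f,'yaw %.2f'%np.degrees(np.arctan2(-vx,vy)),'at',x0.round(1),y0.round(1),'rms %.2f'%r.std())
edgefit('scene0',(234.5,145),(313.2,180),50)
edgefit('side0',(281,163.4),(325.4,206),50)
edgefit('scene0',(175,206),(245.5,244.2),76)
edgefit('scene0',(170.5,210),(241.2,246.2),76)
edgefit('side0',(170+130/5,130+255/5),(170+273/5,130+455/5),76)
edgefit('side0',(170+115/5,130+262/5),(170+253/5,130+465/5),76)
edgefit('scene3',(230.5,135.75),(295.5,162.5),154.5,rng=(.05,.4))
E
```

```text
[[385.8285746698548, -42.43518963536189], [394.0540966064225, -108.46579257642401], [396.4402300525453, -133.00002252380946], [407.7488518468652, -228.83409513123598]] yaw 6.68 res [-0.1  0.3 -0.1 -0.1]
[[417.88556944504666, -62.75405679817637], [423.93194989747576, -111.8816310475064], [424.75791284751637, -122.27063916747335], [430.61625556358774, -172.42190664114162]] yaw 6.60 res [-0.1  0.3 -0.1 -0.1]
[[458.0026677393245, -69.04053449672737], [461.8883367221058, -103.83820788375593], [462.27405226536973, -107.39387317694758], [465.28261205691166, -134.39879660761187]] yaw 6.36 res [-0.  0. -0. -0.]
scene0 yaw 6.65 at 401.4 -172.9 rms 0.53
side0 yaw 6.32 at 402.9 -165.4 rms 0.50
scene0 yaw 6.69 at 696.7 -120.4 rms 1.69
scene0 yaw 6.80 at 714.0 -133.5 rms 0.23
side0 yaw 12.43 at 708.0 -134.5 rms 4.36
side0 yaw 6.89 at 716.3 -133.7 rms 0.31
scene3 yaw 6.30 at 475.6 -219.2 rms 2.34
```

```bash

python3 -m creep '[{"offset":[-0.008,-0.004,0.05],"turn":[0.007,0.0015,0.001],"grip":0},{"offset":[0,0,0.08],"turn":[0.0,0,0],"grip":0},{"offset":[0,0,0.08],"turn":[0.0,0,0],"grip":0},{"offset":[0,0,0.06],"turn":[0.0,0,0],"grip":0},{"offset":[0,0,0.03],"turn":[0,0,0],"grip":0},{"offset":[0,0,0],"turn":[0,0,0],"grip":0}]'
python3 -c "
from h import *
need([464.4,-168.3,65],6.8)
"
```

```text
t: 8.83
ee_pos: [473.8, -167.4, 84.7]
orientation: [0.661, 0.75, 0.006, 0.008]
contact_force: [-0.6, 0.7, -3.6]
gripper_width: 9.6
t 8.83 pos [ 473.8 -167.4   84.7] psi 7.17 tiltz [ 0.0192 -0.0013 -0.9998] F [-0.6  0.7 -3.6] M [ 0.01  0.05 -0.04] w 9.6 q7 0.75
need mm [ 0.3 -9.8 19.5] share [ 0.0011 -0.0327  0.0651] deg [1.08 0.21 0.37] turn share [0.012  0.0023 0.0041]
```

```bash

python3 -m creep '[{"offset":[0.001,-0.035,0],"turn":[0.012,0.002,0.004],"grip":0},{"offset":[0,0,0],"turn":[0,0,0],"grip":0},{"offset":[0,0,0],"turn":[0,0,0],"grip":0}]'
python3 -c "
from h import *
need([464.4,-168.3,65],6.8)
"
```

```text
t: 9.08
ee_pos: [464.3, -168.6, 87.6]
orientation: [0.664, 0.748, 0.0, 0.001]
contact_force: [0.1, 0.2, -4.5]
gripper_width: 9.4
t 9.08 pos [ 464.3 -168.6   87.6] psi 6.85 tiltz [ 2.e-03 -8.e-04 -1.e+00] F [ 0.1  0.2 -4.5] M [ 0.02 -0.06  0.04] w 9.4 q7 0.74
need mm [ 0.3  0.1 22.6] share [0.0011 0.0004 0.0752] deg [0.11 0.06 0.05] turn share [0.0012 0.0007 0.0006]
```

```bash

python3 -m creep '[{"offset":[0.001,-0.003,0.03],"turn":[0.003,0.001,0.0],"grip":0},{"offset":[0,-0.004,0.03],"turn":[0.003,0,0],"grip":0},{"offset":[0,-0.004,0.02],"turn":[0.002,0,0],"grip":0},{"offset":[0,-0.002,0],"turn":[0,0,0],"grip":0}]'
python3 -c "
from h import *
need([464.4,-168.3,65],6.8)
"
```

```text
t: 9.42
ee_pos: [462.0, -169.0, 63.9]
orientation: [0.663, 0.748, -0.003, -0.002]
contact_force: [-0.0, -0.1, -5.0]
gripper_width: 9.6
t 9.42 pos [ 462.  -169.    63.9] psi 6.91 tiltz [-0.0065 -0.0018 -1.    ] F [-0.  -0.1 -5. ] M [-0.05 -0.02 -0.01] w 9.6 q7 0.76
need mm [ 0.4  2.5 -1.1] share [ 0.0014  0.0083 -0.0037] deg [-0.38  0.06  0.11] turn share [-0.0043  0.0007  0.0012]
```

```bash

python3 -m creep '[{"offset":[0,0.004,-0.002],"turn":[-0.004,0,-0.001],"grip":0},{"offset":[0,0,0],"turn":[0,0,0],"grip":0}]'
python3 -c "
from h import *
need([464.4,-168.3,65],6.8)
cap('scene','scene4');cap('side','side4')
need([464.4,-168.3,65],6.8)
crop('scene4',190,120,140,110,5,'c10'); crop('side4',220,120,120,100,6,'c11')
"
```

```text
t: 9.58
ee_pos: [462.7, -168.8, 63.7]
orientation: [0.663, 0.749, -0.001, -0.0]
contact_force: [-0.2, 0.4, -3.8]
gripper_width: 9.0
t 9.58 pos [ 462.7 -168.8   63.7] psi 6.99 tiltz [-1.5e-03 -7.0e-04 -1.0e+00] F [-0.2  0.4 -3.8] M [ 0.01 -0.05  0.01] w 9.0 q7 0.77
need mm [ 0.3  1.8 -1.3] share [ 0.0011  0.0059 -0.0044] deg [-0.09  0.03  0.19] turn share [-0.001   0.0003  0.0021]
t 9.68 pos [ 462.7 -168.8   63.9] psi 6.99 tiltz [-1.5e-03 -8.0e-04 -1.0e+00] F [ 0.5 -1.  -4.2] M [-0.03 -0.06  0.03] w 9.3 q7 0.77
need mm [ 0.3  1.8 -1.1] share [ 0.0011  0.0058 -0.0038] deg [-0.09  0.03  0.19] turn share [-0.001   0.0004  0.0021]
```

View pics/c10.png

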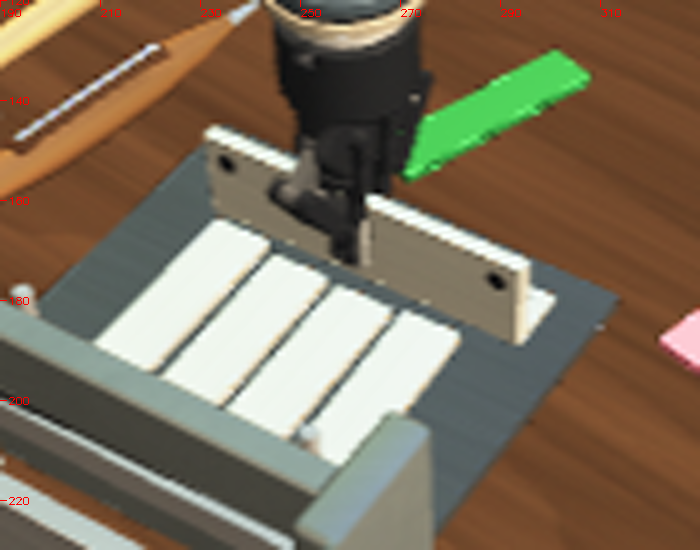

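View pics/c11.png

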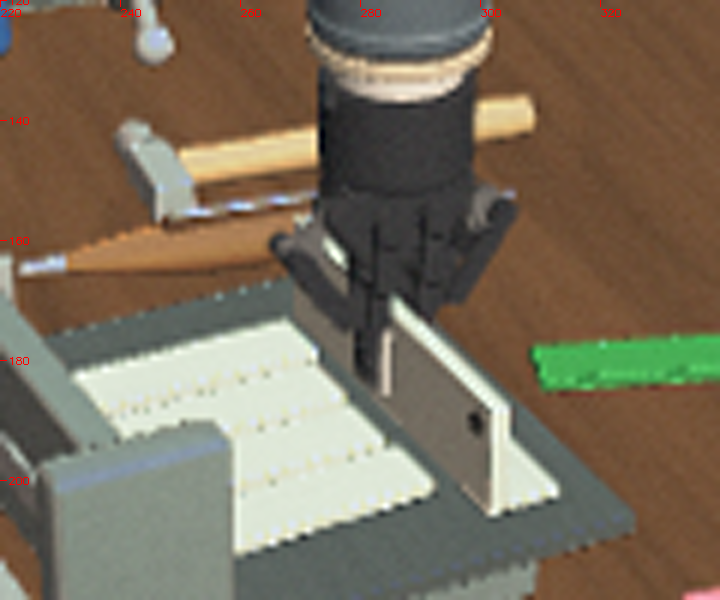

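```bash
python3 - <<'E'
from h import *
y=np.radians(6.65);X=np.array([np.cos(y),np.sin(y)]);Y=np.array([-X[1],X[0]])
# shear origin from bed rear edge fit (402.2,-169 ) & corners
r=np.array([405.8,-175.]); O=r+250*X; print(O)
f=lambda p:np.round([(p[:2]-O)@X,(p[:2]-O)@Y],1)
for a in [(209,205),(520,343)]: print('edge',f(onz('scene4',(190+a[0]/5,120+a[1]/5),51)))
for a in [(215,220),(460,338),(270,240),(275,255),(330,282),(335,288),(395,310),(402,312)]: print('strip',f(onz('scene4',(190+a[0]/5,120+a[1]/5),58)))
for p in [(714,-133.5),(716.3,-133.7)]: print('bar rear',f(np.array(p)))
# collars front in side0, rods height? 45ish
for a in [(116,345),(236,520)]: print('collar',f(onz('side0',(170+a[0]/5,130+a[1]/5),45)))
for a in [(148,378),(392,505)]: print('collar',f(onz('scene0',(140+a[0]/4,130+a[1]/4),45)))
E
```

```text
[ 654.11802144 -146.04900303]
edge [-189.  -103.9]
edge [-191.1  109.4]
strip [-175.1  -88.4]
strip [-171.2   82.5]
strip [-178.5  -51.6]
strip [-170.  -42.]
strip [-168.9   -3. ]
strip [-166.5    2.1]
strip [-170.1   40.2]
strip [-170.8   44.4]
bar rear [60.9  5.5]
bar rear [63.2  5.1]
collar [ 77.  -70.7]
collar [ 74.9 117.3]
collar [ 74.1 -87. ]
collar [ 69.5 105.6]
```

```bash

python3 -m creep '[{"offset":[0,0.01,-0.002],"turn":[0,0,0.004],"grip":0},{"offset":[0,0.015,0],"turn":[0,0,0],"grip":0},{"offset":[0,0.015,0],"turn":[0,0,0],"grip":0},{"offset":[0,0.015,0],"turn":[0,0,0],"grip":0},{"offset":[0,0.015,0],"turn":[0,0,0],"grip":0}]'
python3 -c "
from h import *
y=np.radians(6.65);c=np.cos(y);s=np.sin(y)
need([654.1-100*c,-146-100*s,64.5],6.65)
"
```

```text
t: 10.1
ee_pos: [483.5, -166.2, 64.9]
orientation: [0.666, 0.746, -0.001, -0.001]
contact_force: [-6.1, -0.5, -1.0]
gripper_width: 9.0
t 10.10 pos [ 483.5 -166.2   64.9] psi 6.52 tiltz [-3.9e-03  1.0e-04 -1.0e+00] F [-6.1 -0.5 -1. ] M [-0.08  1.27  0.02] w 9.0 q7 0.74
need mm [ 0.5 71.8  0.1] share [0.0017 0.2394 0.0004] deg [-0.22 -0.03 -0.13] turn share [-0.0025 -0.0003 -0.0014]
```

```bash

python3 -m creep '[{"offset":[0,0.015,0],"turn":[-0.002,0,-0.001],"grip":0},{"offset":[0,0.015,0],"turn":[0,0,0],"grip":0},{"offset":[0,0.015,0],"turn":[0,0,0],"grip":0},{"offset":[0,0.015,0],"turn":[0,0,0],"grip":0},{"offset":[0,0.015,0],"turn":[0,0,0],"grip":0},{"offset":[0,0.015,0],"turn":[0,0,0],"grip":0},{"offset":[0,0.015,0],"turn":[0,0,0],"grip":0},{"offset":[0,0.015,0],"turn":[0,0,0],"grip":0}]'
python3 -c "
from h import *
y=np.radians(6.65);c=np.cos(y);s=np.sin(y)
need([654.1-100*c,-146-100*s,64.5],6.65)
cap('scene','scene5');cap('side','side5')
need([654.1-100*c,-146-100*s,64.5],6.65)
crop('scene5',160,120,160,125,5,'c12'); crop('side5',190,110,140,110,5,'c13')
"
```

```text
t: 10.77
ee_pos: [511.1, -162.1, 63.4]
orientation: [0.666, 0.745, -0.006, -0.009]
contact_force: [-9.4, -0.5, 5.3]
gripper_width: 9.4
t 10.77 pos [ 511.1 -162.1   63.4] psi 6.42 tiltz [-0.0213  0.0039 -0.9998] F [-9.4 -0.5  5.3] M [-0.48  1.98 -0.24] w 9.4 q7 0.70
need mm [-0.4 43.9 -2. ] share [-0.0014  0.1462 -0.0068] deg [-1.19 -0.36 -0.24] turn share [-0.0132 -0.004  -0.0026]
t 10.87 pos [ 512.1 -162.    63.4] psi 6.44 tiltz [-0.0199  0.0036 -0.9998] F [-3.1  1.4 -0.6] M [-0.32  0.87 -0.27] w 9.4 q7 0.70
need mm [-0.4 42.9 -2. ] share [-0.0013  0.1428 -0.0065] deg [-1.11 -0.33 -0.22] turn share [-0.0123 -0.0037 -0.0024]
```

View pics/c12.png

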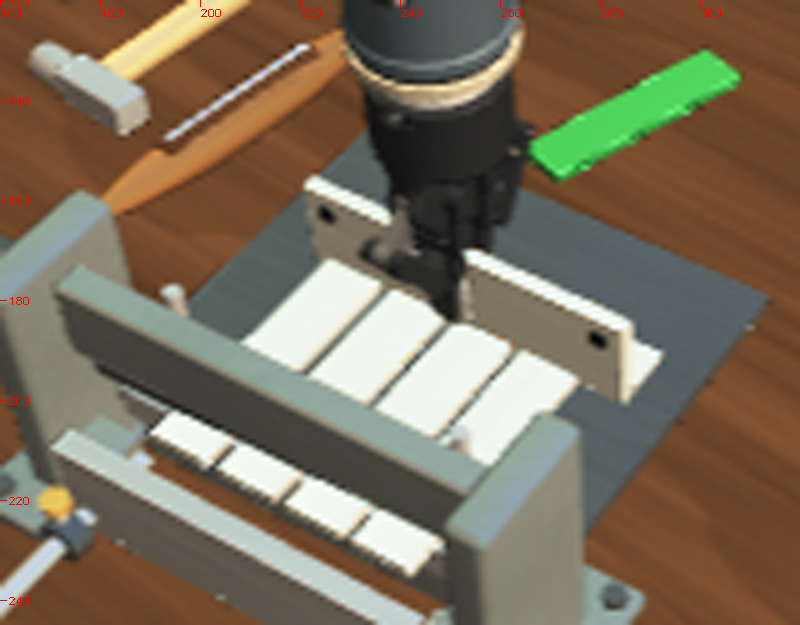

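View pics/c13.png

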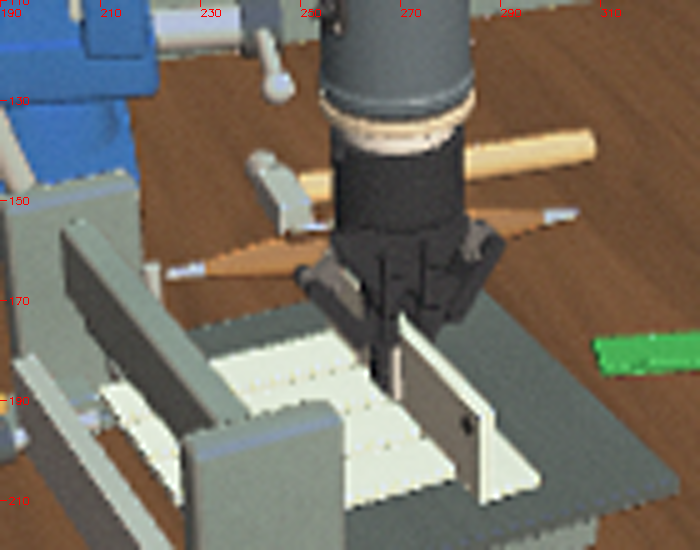

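```bash

python3 -m creep '[{"offset":[0,0,-0.008],"turn":[-0.012,-0.004,-0.002],"grip":0},{"offset":[0,0.006,-0.001],"turn":[-0.002,0,0],"grip":0},{"offset":[0,0.01,-0.001],"turn":[-0.002,0,0],"grip":0}]'
python3 -c "
from h import *
y=np.radians(6.65);c=np.cos(y);s=np.sin(y)
need([654.1-100*c,-146-100*s,64.5],6.65)
"
```

```text
t: 11.12
ee_pos: [516.1, -161.5, 66.0]
orientation: [0.665, 0.747, 0.002, 0.002]
contact_force: [-2.1, 0.7, -5.2]
gripper_width: 9.1
t 11.12 pos [ 516.1 -161.5   66. ] psi 6.61 tiltz [ 5.e-03 -1.e-04 -1.e+00] F [-2.1  0.7 -5.2] M [-0.09  0.52 -0.02] w 9.1 q7 0.71
need mm [-0.6 38.9  1.7] share [-0.002   0.1295  0.0056] deg [ 0.28  0.04 -0.04] turn share [ 0.0031  0.0004 -0.0005]
```

```bash

python3 -m creep '[{"offset":[0,0.01,0.003],"turn":[0.001,0,0],"grip":0},{"offset":[0,0.01,0],"turn":[-0.001,0,0],"grip":0},{"offset":[0,0.01,0],"turn":[-0.001,0,0],"grip":0},{"offset":[0,0.01,0],"turn":[-0.001,0,0],"grip":0},{"offset":[0,0.01,0],"turn":[-0.001,0,0],"grip":0}]'
python3 -c "
from h import *
y=np.radians(6.65);c=np.cos(y);s=np.sin(y)
need([654.1-100*c,-146-100*s,64.5],6.65)
"
```

```text
t: 11.53
ee_pos: [530.1, -159.5, 65.1]
orientation: [0.665, 0.746, 0.003, 0.002]
contact_force: [-6.2, -0.6, -0.1]
gripper_width: 9.2
t 11.53 pos [ 530.1 -159.5   65.1] psi 6.57 tiltz [ 0.0061  0.0018 -1.    ] F [-6.2 -0.6 -0.1] M [-0.28  1.29  0.  ] w 9.2 q7 0.70
need mm [-0.9 24.8  0.8] share [-0.003   0.0825  0.0027] deg [ 0.36 -0.06 -0.08] turn share [ 0.004  -0.0007 -0.0009]
```

```bash

python3 -m creep '[{"offset":[0,0.007,0.001],"turn":[0.001,0,0],"grip":0},{"offset":[0,0.007,0],"turn":[0,0,0],"grip":0},{"offset":[0,0.007,0],"turn":[0,0,0],"grip":0}]'
python3 -m creep '[{"offset":[0,0.006,0],"turn":[0,0,0],"grip":0},{"offset":[0,0.006,0],"turn":[0,0,0],"grip":0}]'
python3 -c "
from h import *
y=np.radians(6.65);c=np.cos(y);s=np.sin(y)
need([654.1-100*c,-146-100*s,64.5],6.65)
"
```

```text
t: 11.78
ee_pos: [535.9, -158.8, 64.9]
orientation: [0.666, 0.746, 0.001, 0.0]
contact_force: [-6.5, -0.9, -0.7]
gripper_width: 9.1
t: 11.95
ee_pos: [539.0, -158.4, 64.8]
orientation: [0.666, 0.746, 0.001, -0.001]
contact_force: [-5.1, -0.1, -0.2]
gripper_width: 9.1
t 11.95 pos [ 539.  -158.4   64.8] psi 6.54 tiltz [ 2.0e-04  2.5e-03 -1.0e+00] F [-5.1 -0.1 -0.2] M [-0.19  1.25 -0.02] w 9.1 q7 0.69
need mm [-1.  15.7  0.3] share [-0.0032  0.0525  0.001 ] deg [ 0.03 -0.14 -0.11] turn share [ 0.0003 -0.0016 -0.0013]
```

```bash

python3 -m creep '[{"offset":[0,0.006,0],"turn":[-0.001,-0.001,-0.001],"grip":0},{"offset":[0,0.006,0],"turn":[-0.001,0,0],"grip":0}]'
python3 -m creep '[{"offset":[0,0.006,0],"turn":[-0.001,0,0],"grip":0},{"offset":[0,0.006,0],"turn":[-0.001,0,0],"grip":0}]'
python3 -c "
from h import *
y=np.radians(6.65);c=np.cos(y);s=np.sin(y)
need([654.1-100*c,-146-100*s,64.5],6.65)
"
```

```text
t: 12.12
ee_pos: [540.9, -158.3, 64.6]
orientation: [0.665, 0.747, 0.0, -0.001]
contact_force: [-10.0, -1.8, 1.1]
gripper_width: 9.3
t: 12.28
ee_pos: [541.7, -158.3, 64.3]
orientation: [0.665, 0.747, -0.0, -0.002]
contact_force: [-10.1, -1.1, 2.3]
gripper_width: 9.2
t 12.28 pos [ 541.7 -158.3   64.3] psi 6.59 tiltz [-0.003   0.0026 -1.    ] F [-10.1  -1.1   2.3] M [-0.26  2.17  0.2 ] w 9.2 q7 0.69
need mm [-0.8 13.1 -0.3] share [-0.0027  0.0437 -0.0009] deg [-0.15 -0.17 -0.06] turn share [-0.0017 -0.0019 -0.0007]
```

```bash

python3 -m creep '[{"offset":[0,0.003,-0.004],"turn":[-0.001,-0.002,0],"grip":0}]'
python3 -c "
from h import *
y=np.radians(6.65);c=np.cos(y);s=np.sin(y)
need([654.1-100*c,-146-100*s,64.5],6.65)
cap('scene','scene6');cap('side','side6')
need([654.1-100*c,-146-100*s,64.5],6.65)
crop('scene6',160,120,160,130,5,'c14'); crop('side6',190,120,130,120,6,'c15')
"
```

```text
t: 12.37
ee_pos: [541.9, -158.2, 65.1]
orientation: [0.665, 0.747, -0.001, -0.001]
contact_force: [-3.7, -1.4, -5.7]
gripper_width: 9.0
t 12.37 pos [ 541.9 -158.2   65.1] psi 6.58 tiltz [-0.0027 -0.     -1.    ] F [-3.7 -1.4 -5.7] M [-0.13  0.82  0.1 ] w 9.0 q7 0.68
need mm [-0.8 12.8  0.6] share [-0.0027  0.0428  0.0019] deg [-0.15 -0.02 -0.07] turn share [-0.0017 -0.0002 -0.0008]
t 12.47 pos [ 542.6 -158.    65.3] psi 6.60 tiltz [-1.4e-03 -3.0e-04 -1.0e+00] F [-3.  -0.7 -6.1] M [-0.19  0.78  0.03] w 9.6 q7 0.68
need mm [-1.  12.2  0.8] share [-0.0032  0.0406  0.0026] deg [-0.08  0.01 -0.05] turn share [-0.0009  0.0001 -0.0005]
```

View pics/c14.png

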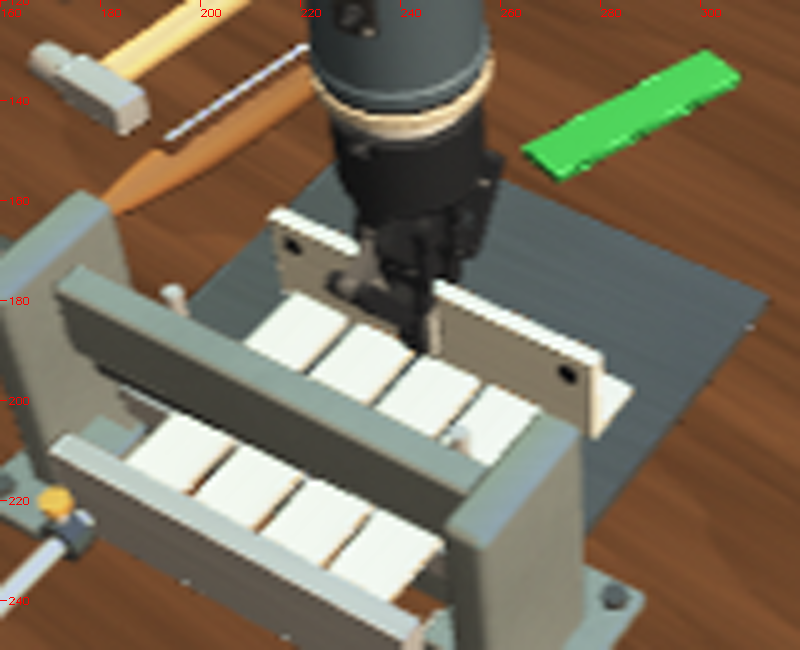

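View pics/c15.png

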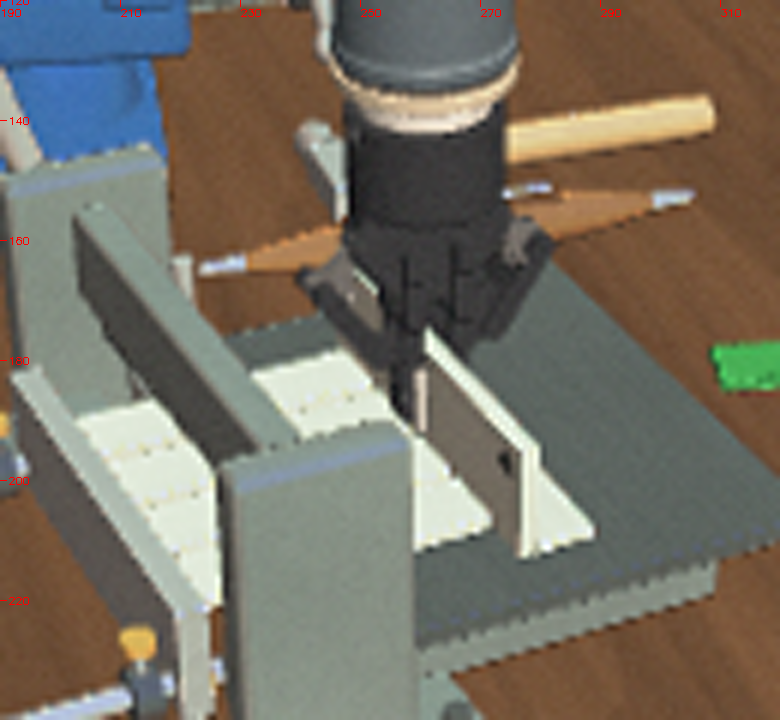

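```bash

python3 -m creep '[{"offset":[-0.001,0.005,0],"turn":[-0.001,0,0],"grip":0},{"offset":[-0.001,0.006,0],"turn":[-0.001,0,0],"grip":0}]'
python3 -m creep '[{"offset":[0,0.006,-0.001],"turn":[-0.001,0,0],"grip":0},{"offset":[0,0.006,-0.001],"turn":[-0.001,0,0],"grip":0}]'
python3 -m creep '[{"offset":[0,0.006,-0.001],"turn":[-0.001,0,0],"grip":0},{"offset":[0,0.006,-0.001],"turn":[-0.001,0,0],"grip":0}]'
python3 -c "
from h import *
y=np.radians(6.65);c=np.cos(y);s=np.sin(y)
need([654.1-100*c,-146-100*s,64.5],6.65)
"
```

```text
t: 12.63
ee_pos: [545.8, -157.9, 64.9]
orientation: [0.665, 0.747, 0.0, 0.0]
contact_force: [-3.2, -0.6, -5.3]
gripper_width: 9.3
t: 12.8
ee_pos: [549.1, -157.5, 65.0]
orientation: [0.665, 0.747, 0.001, 0.001]
contact_force: [-11.6, -2.3, -4.4]
gripper_width: 9.2
t: 12.97
ee_pos: [549.1, -157.5, 64.7]
orientation: [0.665, 0.747, 0.0, -0.001]
contact_force: [-9.9, -2.3, -5.3]
gripper_width: 9.3
t 12.97 pos [ 549.1 -157.5   64.7] psi 6.60 tiltz [-0.0013  0.0021 -1.    ] F [-9.9 -2.3 -5.3] M [-0.45  2.08  0.21] w 9.3 q7 0.68
need mm [-0.7  5.7  0.2] share [-0.0023  0.0189  0.0006] deg [-0.06 -0.13 -0.05] turn share [-0.0007 -0.0014 -0.0005]
```

```bash

python3 -c "
from h import *
y=np.radians(6.65);c=np.cos(y);s=np.sin(y)
cap('scene','scene7');cap('side','side7')
need([654.1-100*c,-146-100*s,64.5],6.65)
a=load('scene0')[0][190:270,160:260,::-1];b=load('scene7')[0][190:270,160:260,::-1]
cv2.imwrite('pics/c16.png',cv2.resize(np.vstack([a,b]),None,fx=3.7,fy=3.7,interpolation=cv2.INTER_CUBIC))
a=load('side0')[0][170:245,180:240,::-1];b=load('side7')[0][170:245,180:240,::-1]
cv2.imwrite('pics/c17.png',cv2.resize(np.hstack([a,b]),None,fx=6,fy=6,interpolation=cv2.INTER_CUBIC))
"
```

```text
t 13.07 pos [ 549.  -157.6   64.6] psi 6.60 tiltz [-0.0013  0.002  -1.    ] F [-9.1 -1.6 -5.5] M [-0.48  2.06  0.2 ] w 9.5 q7 0.68
need mm [-0.7  5.7  0.1] share [-0.0023  0.019   0.0005] deg [-0.06 -0.12 -0.05] turn share [-0.0007 -0.0014 -0.0006]
```

View pics/c16.png

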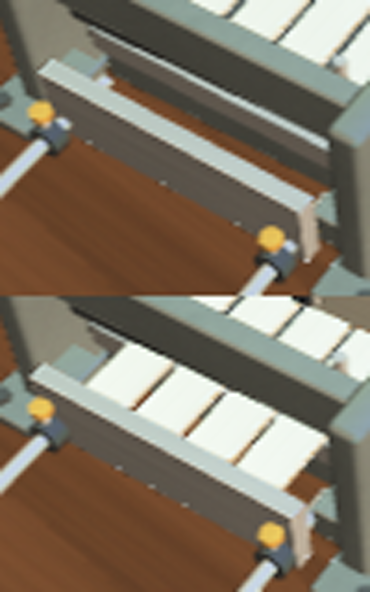

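View pics/c17.png

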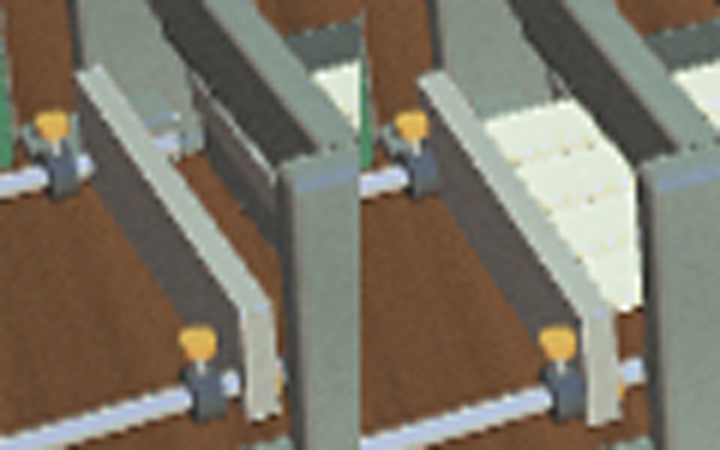

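```bash

python3 -m creep '[{"offset":[0,0.007,-0.0005],"turn":[-0.001,-0.001,-0.002],"grip":0},{"offset":[0,0.0075,-0.0005],"turn":[-0.001,0,-0.002],"grip":0}]'
python3 -c "
from h import *
y=np.radians(6.65);c=np.cos(y);s=np.sin(y)
need([654.1-100*c,-146-100*s,64.5],6.65)
"
```

```text
t: 13.23
ee_pos: [549.1, -157.6, 64.3]
orientation: [0.664, 0.748, -0.001, -0.003]
contact_force: [-12.1, 0.2, 4.6]
gripper_width: 9.3
t 13.23 pos [ 549.1 -157.6   64.3] psi 6.86 tiltz [-0.0056  0.0019 -1.    ] F [-12.1   0.2   4.6] M [-0.34  2.88 -0.13] w 9.3 q7 0.68
need mm [-0.7  5.6 -0.2] share [-0.0022  0.0187 -0.0008] deg [-0.31 -0.15  0.21] turn share [-0.0034 -0.0016  0.0023]
```

```bash

python3 -m creep '[{"offset":[0,0.0085,-0.001],"turn":[-0.002,-0.001,0],"grip":0},{"offset":[0,0.0085,-0.001],"turn":[-0.002,0,0],"grip":0}]'
python3 -c "
from h import *
y=np.radians(6.65);c=np.cos(y);s=np.sin(y)
need([654.1-100*c,-146-100*s,64.5],6.65)
"
```

```text
t: 13.4
ee_pos: [549.2, -157.5, 64.3]
orientation: [0.664, 0.747, -0.002, -0.004]
contact_force: [-12.7, -1.5, 0.1]
gripper_width: 9.3
t 13.40 pos [ 549.2 -157.5   64.3] psi 6.74 tiltz [-0.0081  0.0025 -1.    ] F [-12.7  -1.5   0.1] M [-0.51  2.72  0.08] w 9.3 q7 0.68
need mm [-0.7  5.6 -0.2] share [-0.0023  0.0185 -0.0008] deg [-0.44 -0.2   0.09] turn share [-0.0049 -0.0022  0.001 ]
```

```bash

python3 -m creep '[{"offset":[0,0.01,-0.001],"turn":[-0.003,-0.001,-0.0005],"grip":0},{"offset":[0,0.01,-0.001],"turn":[-0.003,0,-0.0005],"grip":0}]'
python3 -m creep '[{"offset":[0,0.0105,-0.001],"turn":[-0.003,-0.001,-0.0005],"grip":0},{"offset":[0,0.0105,-0.001],"turn":[-0.003,0,-0.0005],"grip":0}]'
python3 -c "
from h import *
y=np.radians(6.65);c=np.cos(y);s=np.sin(y)
need([654.1-100*c,-146-100*s,64.5],6.65)
"
```

```text
t: 13.57
ee_pos: [549.2, -157.5, 64.3]
orientation: [0.665, 0.747, -0.002, -0.004]
contact_force: [-14.7, -2.5, 1.7]
gripper_width: 9.3
t: 13.73
ee_pos: [549.2, -157.6, 64.2]
orientation: [0.665, 0.747, -0.002, -0.005]
contact_force: [-14.3, -2.6, 1.5]
gripper_width: 9.2
t 13.73 pos [ 549.2 -157.6   64.2] psi 6.67 tiltz [-0.01    0.0047 -0.9999] F [-14.3  -2.6   1.5] M [-0.56  3.14  0.13] w 9.2 q7 0.68
need mm [-0.7  5.5 -0.3] share [-0.0022  0.0184 -0.0011] deg [-0.54 -0.33  0.02] turn share [-0.006  -0.0037  0.0002]
```

```bash

python3 -m creep '[{"offset":[0,0.011,-0.001],"turn":[-0.003,-0.002,-0.001],"grip":0},{"offset":[0,0.0115,-0.0015],"turn":[-0.003,0,-0.001],"grip":0},{"offset":[0,0.0115,-0.001],"turn":[-0.003,0,0],"grip":0}]'
python3 -c "
from h import *
y=np.radians(6.65);c=np.cos(y);s=np.sin(y)
need([654.1-100*c,-146-100*s,64.5],6.65)
"
```

```text
t: 13.98
ee_pos: [549.2, -157.6, 64.1]
orientation: [0.665, 0.747, -0.002, -0.007]
contact_force: [-15.9, -1.0, 2.2]
gripper_width: 9.5
t 13.98 pos [ 549.2 -157.6   64.1] psi 6.64 tiltz [-0.0131  0.0057 -0.9999] F [-15.9  -1.    2.2] M [-0.52  3.37  0.18] w 9.5 q7 0.68
need mm [-0.6  5.5 -0.4] share [-0.0021  0.0185 -0.0015] deg [-0.71 -0.41 -0.01] turn share [-0.0078 -0.0046 -0.0001]
```

```bash

python3 -m creep '[{"offset":[0,0.011,-0.001],"turn":[-0.004,-0.002,-0.002],"grip":0},{"offset":[0,0.011,-0.001],"turn":[-0.004,-0.001,-0.002],"grip":0},{"offset":[0,0.011,-0.001],"turn":[-0.004,-0.001,-0.001],"grip":0},{"offset":[0,0.011,-0.001],"turn":[-0.004,-0.001,-0.001],"grip":0}]'
python3 -m creep '[{"offset":[0,0.011,-0.001],"turn":[-0.004,-0.002,-0.001],"grip":0},{"offset":[0,0.011,-0.001],"turn":[-0.004,-0.001,-0.001],"grip":0},{"offset":[0,0.011,-0.001],"turn":[-0.004,-0.001,-0.001],"grip":0},{"offset":[0,0.011,-0.001],"turn":[-0.004,-0.001,-0.001],"grip":0}]'
python3 -c "
from h import *
y=np.radians(6.65);c=np.cos(y);s=np.sin(y)
need([654.1-100*c,-146-100*s,64.5],6.65)
cap('scene','scene8');cap('side','side8');cap('wrist','wrist8')
need([654.1-100*c,-146-100*s,64.5],6.65)
crop('scene8',165,160,120,100,6,'c18'); crop('side8',180,150,110,90,7,'c19')
"
```

```text
t: 14.32
ee_pos: [549.2, -157.6, 64.1]
orientation: [0.664, 0.748, -0.001, -0.005]
contact_force: [-14.8, -1.5, 3.1]
gripper_width: 9.3
t: 14.65
ee_pos: [549.2, -157.6, 64.0]
orientation: [0.664, 0.748, -0.0, -0.003]
contact_force: [-14.0, -1.9, 2.7]
gripper_width: 9.3
t 14.65 pos [ 549.2 -157.6   64. ] psi 6.82 tiltz [-0.0054  0.0037 -1.    ] F [-14.   -1.9   2.7] M [-0.27  3.29 -0.01] w 9.3 q7 0.68
need mm [-0.6  5.6 -0.5] share [-0.002   0.0185 -0.0016] deg [-0.28 -0.25  0.17] turn share [-0.0031 -0.0027  0.0019]
t 14.80 pos [ 549.2 -157.7   64. ] psi 6.82 tiltz [-0.0054  0.0036 -1.    ] F [-14.9  -1.3   2.8] M [-0.28  3.29 -0.1 ] w 9.0 q7 0.68
need mm [-0.6  5.6 -0.5] share [-0.0019  0.0186 -0.0017] deg [-0.28 -0.24  0.17] turn share [-0.0032 -0.0027  0.0019]
```

View pics/c18.png

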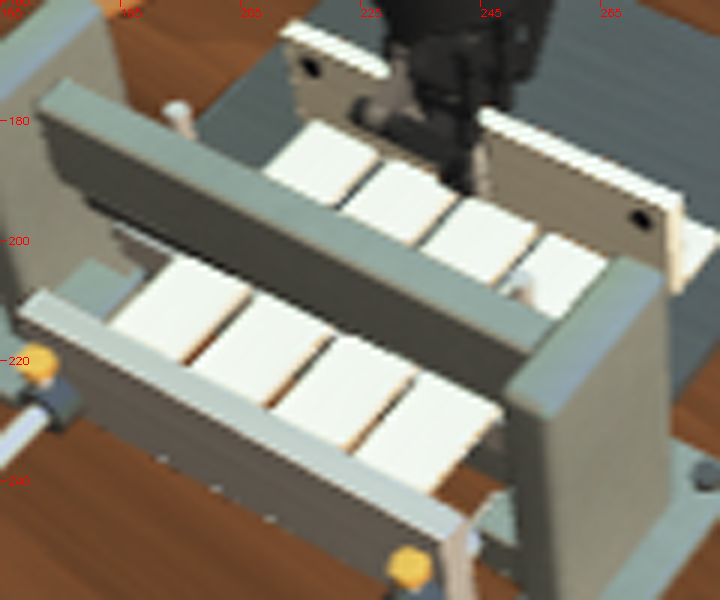

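View pics/c19.png

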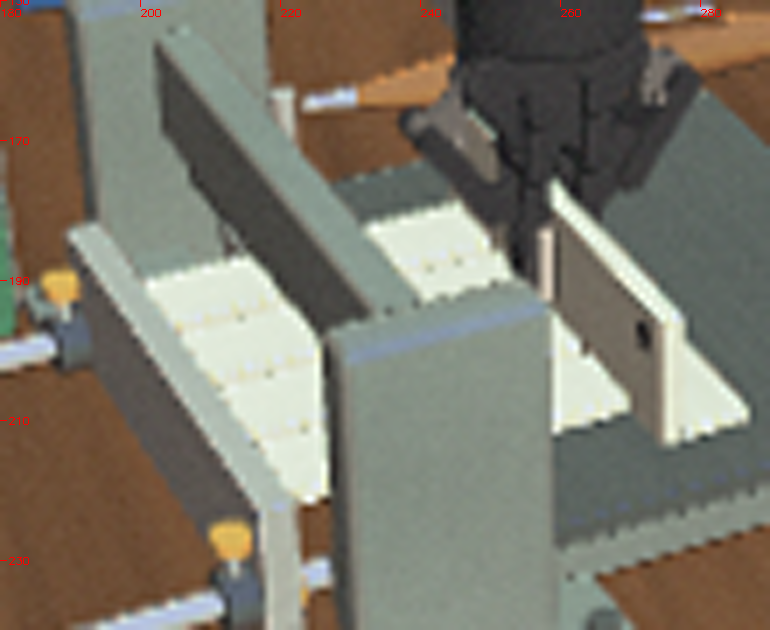

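View pics/wrist8.png

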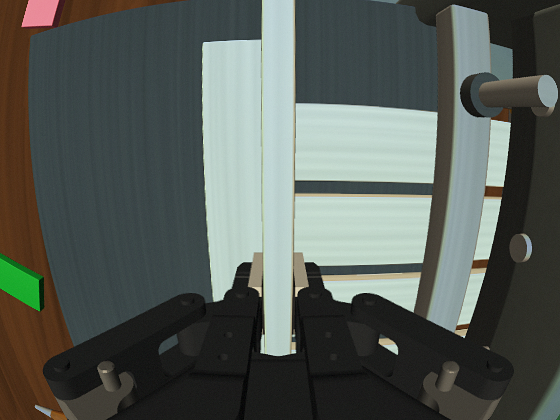

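```bash

python3 -m creep '[{"offset":[0,0.011,-0.003],"turn":[-0.003,-0.002,0],"grip":0},{"offset":[0,0.011,-0.003],"turn":[-0.003,-0.002,0],"grip":0}]'
python3 -c "
from h import *
need([549.2,-157.6,64.5],6.75)
"
```

```text
t: 14.97
ee_pos: [549.2, -157.5, 64.4]
orientation: [0.665, 0.747, -0.002, -0.003]
contact_force: [-12.5, -2.0, -6.2]
gripper_width: 9.3
t 14.97 pos [ 549.2 -157.5   64.4] psi 6.66 tiltz [-6.9e-03  3.0e-04 -1.0e+00] F [-12.5  -2.   -6.2] M [-0.51  2.79  0.08] w 9.3 q7 0.68
need mm [-0.1  0.  -0.1] share [-0.0003  0.0001 -0.0005] deg [-0.39 -0.06 -0.09] turn share [-0.0043 -0.0007 -0.001 ]
```

```bash

python3 -m creep '[{"offset":[0,0.012,-0.0005],"turn":[-0.003,-0.001,-0.001],"grip":0},{"offset":[0,0.0125,-0.001],"turn":[-0.003,-0.001,-0.001],"grip":0}]'
python3 -c "
from h import *
need([549.2,-157.6,64.5],6.75)
"
```

```text
t: 15.13
ee_pos: [549.2, -157.5, 63.7]
orientation: [0.665, 0.747, -0.003, -0.004]
contact_force: [-17.5, -1.0, 6.6]
gripper_width: 9.4
t 15.13 pos [ 549.2 -157.5   63.7] psi 6.68 tiltz [-0.0099  0.     -1.    ] F [-17.5  -1.    6.6] M [-0.3   3.86  0.1 ] w 9.4 q7 0.68
need mm [-0.1 -0.  -0.8] share [-0.0005 -0.0001 -0.0026] deg [-0.56 -0.07 -0.07] turn share [-0.0062 -0.0007 -0.0008]
```

```bash

python3 -m creep '[{"offset":[0,0.0112,-0.0022],"turn":[-0.003,-0.001,-0.001],"grip":0},{"offset":[0,0.0112,-0.0022],"turn":[-0.003,-0.001,-0.001],"grip":0}]'
python3 -m creep '[{"offset":[0,0.0115,-0.002],"turn":[-0.003,-0.001,-0.001],"grip":0},{"offset":[0,0.0115,-0.002],"turn":[-0.003,-0.001,-0.001],"grip":0}]'
python3 -c "
from h import *
need([549.2,-157.6,64.5],6.75)
"
```

```text
t: 15.3
ee_pos: [549.2, -157.4, 63.7]
orientation: [0.665, 0.747, -0.004, -0.004]
contact_force: [-14.1, -1.7, -2.8]
gripper_width: 8.9
t: 15.47
ee_pos: [549.2, -157.5, 63.8]
orientation: [0.664, 0.747, -0.005, -0.005]
contact_force: [-14.3, -2.8, -0.3]
gripper_width: 9.1
t 15.47 pos [ 549.2 -157.5   63.8] psi 6.72 tiltz [-1.440e-02 -8.000e-04 -9.999e-01] F [-14.3  -2.8  -0.3] M [-0.37  3.19 -0.05] w 9.1 q7 0.67
need mm [-0.1 -0.  -0.7] share [-0.0005 -0.     -0.0025] deg [-0.82 -0.05 -0.03] turn share [-0.0091 -0.0006 -0.0003]
```

```bash

python3 -m creep '[{"offset":[0,0.0117,-0.002],"turn":[-0.005,-0.001,-0.001],"grip":0},{"offset":[0,0.0117,-0.002],"turn":[-0.005,-0.001,-0.001],"grip":0},{"offset":[0,0.0117,-0.002],"turn":[-0.005,0,-0.001],"grip":0},{"offset":[0,0.0117,-0.002],"turn":[-0.004,0,-0.001],"grip":0}]'
python3 -m creep '[{"offset":[0,0.0117,-0.002],"turn":[-0.005,0,-0.0005],"grip":0},{"offset":[0,0.0117,-0.002],"turn":[-0.005,0,-0.0005],"grip":0},{"offset":[0,0.0117,-0.002],"turn":[-0.005,0,-0.0005],"grip":0},{"offset":[0,0.0117,-0.002],"turn":[-0.005,0,-0.0005],"grip":0}]'
python3 -c "
from h import *
need([549.2,-157.6,64.5],6.75)
"
```

```text
t: 15.8
ee_pos: [549.1, -157.4, 63.7]
orientation: [0.664, 0.748, -0.002, -0.004]
contact_force: [-14.1, -2.0, -1.5]
gripper_width: 9.3
t: 16.13
ee_pos: [549.1, -157.4, 63.7]
orientation: [0.665, 0.747, 0.003, -0.004]
contact_force: [-15.1, -0.9, 1.2]
gripper_width: 9.3
t 16.13 pos [ 549.1 -157.4   63.7] psi 6.67 tiltz [-0.0016  0.0101 -0.9999] F [-15.1  -0.9   1.2] M [-0.92  3.27  0.17] w 9.3 q7 0.69
need mm [-0.2  0.1 -0.8] share [-0.0007  0.0002 -0.0026] deg [-0.02 -0.58 -0.08] turn share [-0.0003 -0.0065 -0.0009]
```

```bash

python3 -m creep '[{"offset":[0,-0.003,-0.001],"turn":[0,-0.003,0],"grip":0},{"offset":[0,-0.02,-0.002],"turn":[0,-0.003,0],"grip":0},{"offset":[0,-0.05,-0.002],"turn":[0,0,0],"grip":0},{"offset":[0,-0.05,-0.01],"turn":[0,0,0],"grip":0}]'
python3 -c "
from h import *
need([549.2-50,-157.6,64.5],6.75)
cap('scene','scene9'); crop('scene9',165,130,150,125,5,'c20')
"
```

```text
t: 16.47
ee_pos: [518.4, -161.3, 69.0]
orientation: [0.664, 0.748, 0.003, 0.004]
contact_force: [0.0, -0.2, -4.7]
gripper_width: 9.1
t 16.47 pos [ 518.4 -161.3   69. ] psi 6.85 tiltz [ 0.0101 -0.0017 -0.9999] F [ 0.  -0.2 -4.7] M [-0.02  0.06 -0.01] w 9.1 q7 0.71
need mm [  5.9 -18.7   4.3] share [ 0.0198 -0.0622  0.0143] deg [0.56 0.17 0.1 ] turn share [0.0062 0.0019 0.0011]
```

View pics/c20.png

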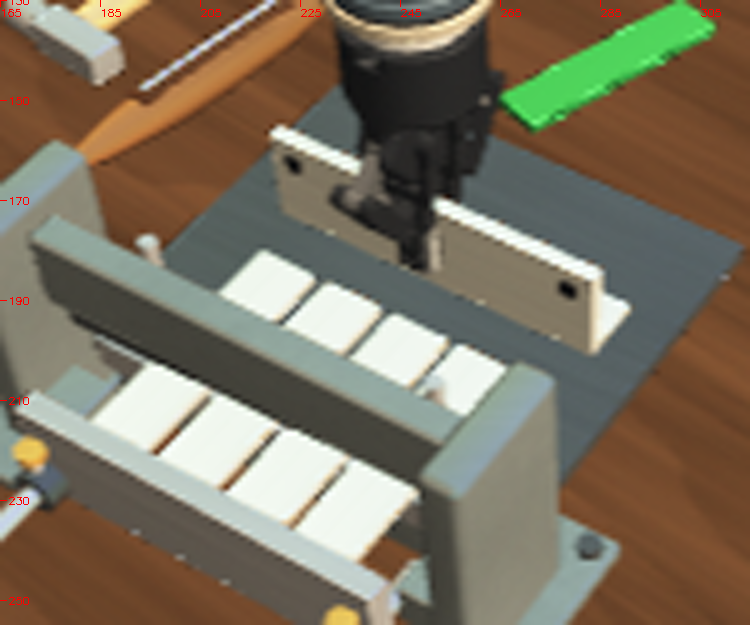

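```bash

python3 -m creep '[{"offset":[0,-0.02,-0.04],"turn":[0,0,0],"grip":0},{"offset":[0,-0.02,-0.1],"turn":[0,0,0],"grip":0},{"offset":[0,-0.01,-0.12],"turn":[0,0,0],"grip":0},{"offset":[0,0,-0.12],"turn":[0,0,0],"grip":0},{"offset":[0,0,-0.12],"turn":[0,0,0],"grip":0},{"offset":[0,0,-0.1],"turn":[0,0,0],"grip":0},{"offset":[0,0,-0.04],"turn":[0,0,0],"grip":0}]'
python3 -c "
from h import *
need([545,258,240],-4.65)
"
```

```text
t: 17.1
ee_pos: [500.4, -162.7, 270.3]
orientation: [0.664, 0.748, 0.005, 0.008]
contact_force: [1.4, 0.1, -4.4]
gripper_width: 9.4
t 17.10 pos [ 500.4 -162.7  270.3] psi 6.76 tiltz [ 0.0178 -0.0029 -0.9998] F [ 1.4  0.1 -4.4] M [-0.09 -0.11  0.  ] w 9.4 q7 0.57
need mm [412.7  93.2  29.9] share [1.3755 0.3108 0.0995] deg [ 1.02  0.19 11.41] turn share [0.0113 0.0021 0.1268]
```

```bash

python3 -m creep '[{"offset":[0.06,0.0,0],"turn":[0.01,0.002,0],"grip":0},{"offset":[0.11,0.015,0],"turn":[0,0,0],"grip":0},{"offset":[0.12,0.015,0],"turn":[0,0,0],"grip":0},{"offset":[0.12,0.02,0],"turn":[0,0,0],"grip":0},{"offset":[0.12,0.03,0],"turn":[0,0,0],"grip":0},{"offset":[0.12,0.03,0],"turn":[0,0,0],"grip":0},{"offset":[0.12,0.03,0],"turn":[0,0,0],"grip":0},{"offset":[0.12,0.03,0],"turn":[0,0,0],"grip":0}]'
python3 -c "
from h import *
need([545,258,240],-4.65)
"
```

```text
t: 17.77
ee_pos: [529.4, 110.0, 282.4]
orientation: [0.67, 0.742, 0.011, 0.015]
contact_force: [1.2, -0.7, -4.1]
gripper_width: 9.2
t 17.77 pos [529.4 110.  282.4] psi 5.85 tiltz [ 0.0371 -0.0026 -0.9993] F [ 1.2 -0.7 -4.1] M [-0.02 -0.04  0.02] w 9.2 q7 -0.02
need mm [145.9  29.   42.5] share [0.4864 0.0968 0.1418] deg [ 2.13  0.17 10.49] turn share [0.0237 0.0019 0.1166]
```

```bash

python3 -m creep '[{"offset":[0.12,0.03,0.01],"turn":[0.02,0.002,0],"grip":0},{"offset":[0.12,0.025,0.01],"turn":[0,0,0],"grip":0},{"offset":[0.11,0.02,0.01],"turn":[0,0,0],"grip":0},{"offset":[0.06,0.01,0.02],"turn":[0,0,0.04],"grip":0},{"offset":[0,0,0.04],"turn":[0,0,0.06],"grip":0},{"offset":[0,0,0.08],"turn":[0,0,0],"grip":0},{"offset":[0,0,0.08],"turn":[0,0,0],"grip":0},{"offset":[0,0,0],"turn":[0,0,0],"grip":0}]'
python3 -c "
from h import *
need([545,258,14],-4.65)
"
```

```text
t: 18.43
ee_pos: [546.4, 264.7, 209.5]
orientation: [0.721, 0.693, 0.014, 0.002]
contact_force: [-1.6, -0.8, -4.2]
gripper_width: 9.1
t 18.43 pos [546.4 264.7 209.5] psi -2.34 tiltz [ 0.0234  0.0163 -0.9996] F [-1.6 -0.8 -4.2] M [-0.09  0.16 -0.01] w 9.1 q7 -0.32
need mm [-10.1  -5.6 195.2] share [-0.0336 -0.0185  0.6508] deg [ 1.28 -1.02  2.32] turn share [ 0.0143 -0.0113  0.0258]
```

```bash

python3 -m creep '[{"offset":[-0.033,-0.018,0.03],"turn":[0.014,-0.011,0.025],"grip":0},{"offset":[0,0,0.08],"turn":[0,0,0],"grip":0},{"offset":[0,0,0.1],"turn":[0,0,0],"grip":0},{"offset":[0,0,0.1],"turn":[0,0,0],"grip":0},{"offset":[0,0,0.08],"turn":[0,0,0],"grip":0},{"offset":[0,0,0.04],"turn":[0,0,0],"grip":0},{"offset":[0,0,0],"turn":[0,0,0],"grip":0}]'
python3 -c "
from h import *
need([545,258,14],-4.65)
"
```

```text
t: 19.02
ee_pos: [546.0, 254.1, 83.1]
orientation: [0.74, 0.673, 0.004, 0.001]
contact_force: [-0.8, -0.1, -4.0]
gripper_width: 9.3
t 19.02 pos [546.  254.1  83.1] psi -5.44 tiltz [ 0.0077  0.0034 -1.    ] F [-0.8 -0.1 -4. ] M [-0.02  0.06  0.01] w 9.3 q7 -0.28
need mm [ 3.5 -1.9 69.1] share [ 0.0118 -0.0064  0.2303] deg [ 0.42 -0.23 -0.78] turn share [ 0.0047 -0.0026 -0.0087]
```

```bash

python3 -m creep '[{"offset":[0.01,-0.006,0.04],"turn":[0.005,-0.003,-0.008],"grip":0},{"offset":[0,0,0.06],"turn":[0.002,0,0],"grip":0},{"offset":[0,0,0.06],"turn":[0.002,0,0],"grip":0},{"offset":[0,0,0.02],"turn":[0,0,0],"grip":0},{"offset":[0,0,0],"turn":[0,0,0],"grip":0}]'
python3 -c "
from h import *
need([545,258,14],-4.65)
"
```

```text
t: 19.43
ee_pos: [549.1, 258.5, 32.1]
orientation: [0.736, 0.677, 0.001, -0.002]
contact_force: [-0.4, -0.2, -4.1]
gripper_width: 9.4
t 19.43 pos [549.1 258.5  32.1] psi -4.85 tiltz [-0.0014  0.003  -1.    ] F [-0.4 -0.2 -4.1] M [ 0.02 -0.02 -0.06] w 9.4 q7 -0.24
need mm [-0.9 -4.  18.1] share [-0.0031 -0.0135  0.0602] deg [-0.09 -0.16 -0.2 ] turn share [-0.001  -0.0018 -0.0023]
```

```bash

python3 -m creep '[{"offset":[0,0,0.02],"turn":[0,-0.002,-0.002],"grip":0},{"offset":[0,0,0.02],"turn":[0,0,0],"grip":0},{"offset":[0,0,0.012],"turn":[0,0,0],"grip":0},{"offset":[0,0,0],"turn":[0,0,0],"grip":0}]'
python3 -c "
from h import *
need([545,258,13],-4.65)
"
```

```text
t: 19.77
ee_pos: [551.2, 259.6, 18.4]
orientation: [0.735, 0.678, 0.001, 0.0]
contact_force: [-0.6, 0.1, -4.6]
gripper_width: 9.2
t 19.77 pos [551.2 259.6  18.4] psi -4.65 tiltz [ 0.0024  0.0016 -1.    ] F [-0.6  0.1 -4.6] M [-0.01  0.01 -0.01] w 9.2 q7 -0.24
need mm [-2.1 -6.1  5.4] share [-0.0072 -0.0203  0.0181] deg [ 0.13 -0.11  0.  ] turn share [ 0.0014 -0.0012  0.0001]
```

```bash

python3 -m creep '[{"offset":[0,0,0.01],"turn":[0.001,-0.001,0],"grip":0},{"offset":[0,0,0.006],"turn":[0,0,0],"grip":0},{"offset":[0,0,0.003],"turn":[0,0,0],"grip":0}]'
python3 -c "
from h import *
need([545,258,13],-4.65)
"
```

```text
t: 20.02
ee_pos: [551.9, 260.0, 13.3]
orientation: [0.735, 0.678, 0.001, 0.0]
contact_force: [0.6, 0.3, -3.6]
gripper_width: 9.2
t 20.02 pos [551.9 260.   13.3] psi -4.65 tiltz [ 2.1e-03  9.0e-04 -1.0e+00] F [ 0.6  0.3 -3.6] M [-0.    0.   -0.01] w 9.2 q7 -0.23
need mm [-2.5 -6.7  0.3] share [-0.0085 -0.0223  0.0011] deg [ 0.11 -0.06  0.  ] turn share [ 0.0013 -0.0007  0.    ]
```

```bash

python3 -m creep '[{"offset":[0,0,0.004],"turn":[0,0,0],"grip":0},{"offset":[0,0,0.003],"turn":[0,0,0],"grip":0}]'
python3 -c "
from h import *
need([545,258,13],-4.65)
"
```

```text
t: 20.18
ee_pos: [552.0, 260.1, 13.0]
orientation: [0.735, 0.678, 0.001, 0.0]
contact_force: [-3.6, -1.5, 7.4]
gripper_width: 9.4
t 20.18 pos [552.  260.1  13. ] psi -4.65 tiltz [ 0.0023  0.0019 -1.    ] F [-3.6 -1.5  7.4] M [-0.52  0.98  0.04] w 9.4 q7 -0.23
need mm [-2.7 -6.8  0. ] share [-0.0089 -0.0225  0.    ] deg [ 0.12 -0.12  0.  ] turn share [ 0.0013 -0.0013  0.    ]
```

Standing on the bench at z = 13. Opening the fingers.

```bash

python3 -m creep '[{"offset":[0,0,0],"turn":[0,0,0],"grip":0.3},{"offset":[0,0,0],"turn":[0,0,0],"grip":0.6},{"offset":[0,0,0],"turn":[0,0,0],"grip":1},{"offset":[0,0,0],"turn":[0,0,0],"grip":1},{"offset":[0,0,0],"turn":[0,0,0],"grip":1},{"offset":[0,0,0],"turn":[0,0,0],"grip":1}]'
python3 -m creep '[{"offset":[0,0,-0.02],"turn":[0,0,0],"grip":1},{"offset":[0,0,-0.04],"turn":[0,0,0],"grip":1},{"offset":[0,0,-0.06],"turn":[0,0,0],"grip":1},{"offset":[0,0,-0.1],"turn":[0,0,0],"grip":1},{"offset":[0,0,-0.12],"turn":[0,0,0],"grip":1},{"offset":[0,0,-0.12],"turn":[0,0,0],"grip":1},{"offset":[0,0,-0.12],"turn":[0,0,0],"grip":1},{"offset":[0,0,-0.06],"turn":[0,0,0],"grip":1}]'
python3 -m creep '[{"offset":[0,0,0],"turn":[0,0,0],"grip":1},{"offset":[0,0,0],"turn":[0,0,0],"grip":1},{"offset":[0,0,0],"turn":[0,0,0],"grip":1}]'
python3 -c "
from h import *
need([545,258,200],-4.65)
cap('scene','scene10');cap('side','side10');cap('wrist','wrist10')
crop('scene10',150,130,140,110,5,'c21')
"
```

```text
t: 20.68
ee_pos: [554.0, 260.7, 15.1]
orientation: [0.735, 0.678, 0.004, 0.001]
contact_force: [-0.1, 0.2, 0.0]
gripper_width: 80.5
t: 21.35
ee_pos: [550.0, 257.7, 216.2]
orientation: [0.736, 0.677, -0.001, 0.0]
contact_force: [0.7, 0.1, 0.3]
gripper_width: 85.4
t: 21.6
ee_pos: [552.0, 257.9, 224.3]
orientation: [0.736, 0.677, 0.005, 0.001]
contact_force: [0.4, 0.3, -1.0]
gripper_width: 85.7
t 21.60 pos [552.  257.9 224.3] psi -4.82 tiltz [ 0.0085  0.0044 -1.    ] F [ 0.4  0.3 -1. ] M [ 0.02  0.05 -0.02] w 85.7 q7 -0.35
need mm [-0.6 -7.2 24.2] share [-0.0021 -0.0239  0.0807] deg [ 0.46 -0.29 -0.17] turn share [ 0.0051 -0.0032 -0.0019]
```

View pics/scene10.png

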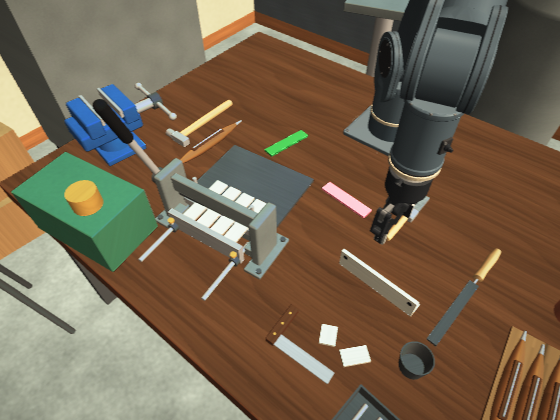

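View pics/side10.png

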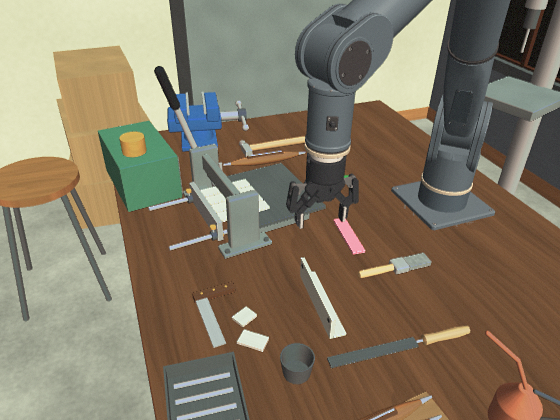

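View pics/c21.png

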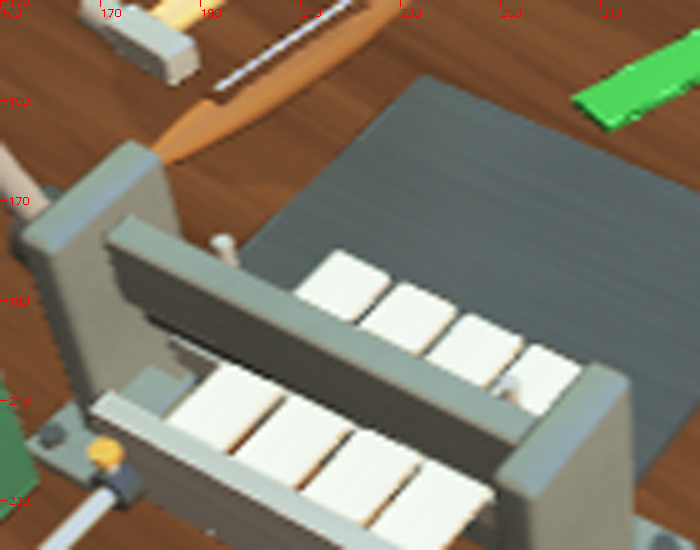

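```bash
python3 - <<'E'
from h import *
y=np.radians(6.65);X=np.array([np.cos(y),np.sin(y)]);Y=np.array([-X[1],X[0]]);O=np.array([654.1,-146])
for a in [(340,250),(390,277),(403,283),(458,308),(470,315),(522,345),(540,345),(582,368)]:
    p=onz('scene10',(150+a[0]/5,130+a[1]/5),58)[:2]-O; print((p@X).round(1),(p@Y).round(1))
print(ticket.job_done())
E
```

```text
-100.7 -85.9
-98.9 -49.5
-99.0 -40.7
-99.9 -3.8
-99.2 4.8
-96.2 41.3
-101.4 49.5
-99.7 77.8
the job is handed in; nothing more can be done
None
```

I pushed the four strips together until they butted against the stop bar, and pushed the bar back until it came up solid on both collars. I then stood the straightedge back on its foot near where it started, and handed the job in after about 22 s.

**Force on the bar:**
- I held the strips there for about 2.5 s. The push read 12.6 to 16 N, with one brief reading of 17.5 N.
- There is no direct reading of the load on the bar. Allowing 2 to 4 N for strip drag, I estimate 10 to 13 N for most of the hold, and at most about 15.5 N at the peak.
- Two things make that less certain. The straightedge pressed down by up to about 11 N for part of the hold, which may have lowered the load on the bar, and at the 12.6 N reading the load may have been slightly under 10 N.
- The bar did not move further during the hold; the tool position stayed within 0.2 mm.

**Last checks:**
- In the last pictures all four strips lie flat, with their front ends at the bar.
- Their rear ends are in line at 99.5 mm before the cutting edge. Individual corner readings scatter by up to 3 mm, which I put down to picking pixels by hand.
- The bystanders and the green and pink look-alikes look where they were at the start, judged by eye rather than measured.
- The gripper is open and clear, about 220 mm above the bench.

**What went less smoothly:** twice during the push the straightedge tilted or ran slightly low and pressed on the bed or the strips, by up to about 10 N. I raised it and levelled it each time before going on.

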